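# Load a plaster plaque into the vacuum hold-down and open its stopcock

### The arm

A 7-joint arm with a two-finger parallel gripper is mounted at the origin on the work surface. World frame = base frame: x ahead of the robot, y to its left, z up, the work surface at z = 0. Lengths are in m, angles in rad, forces in N, time in s.
With the tool pointing down it reaches from about 0.425 to 0.925 m from the base axis. Payload 6.8 kg.
Tool frame: the origin (TCP) lies midway between the tips of the shut fingers; the grasp point (between the pads) lies 19 mm behind it; x points along the fingers, z is the direction in which the jaws open and shut, and the axes are right-handed (so a half turn about x gives the same grasp; the last joint's range is limited). The gripper opens to 85 mm and grips with 20 to 120 N. Pads are 22 mm wide; open, the fingers measure 114 mm over their backs; the gripper's body (76 mm by 85 mm) begins 54 mm behind the grasp point. The pads swing forward as they close: fully open they stand 13 mm farther back than shut.
Start: joints at [1.186, 0.477, 0.022, 1.555, -0.011, 1.109, -0.083], TCP at [0.184, -0.649, 0.202] pointing down, gripper open.
Joint ranges: [-2.96, 2.96], [-0.34, 2.1], [-1.41, 1.46], [0.24, 2.44], [-1.37, 4.51], [0.17, 1.92], [-2.96, 2.96]. Speed limits (rad/s): [2.39, 2.39, 3.14, 3.14, 3.14, 3.14, 3.14].

### API

Orientations are given as a unit quaternion [w, x, y, z].
In Python, from station import bot gives the robot as it stands. The module is installed in compiled form; this text tells all that it offers.
- The arm moves only by the shell command python3 -m jog 'ROWS' [FORCE]. ROWS is text: rows parted by semicolons, each of 7 numbers parted by spaces: the shift along the tool's x, y, z in mm, then the turn, a rotation vector about the tool's x, y, z in units of 6 degrees (1.0 is 6 degrees), then the finger opening in mm, from 0 to 85.4. A call has 1 to 5 rows; each row shifts and turns the commanded pose from where the row before left it, along the tool's axes as they then stand; what a row does not reach is not made up. A row lasts 1/10 s, in which the tool goes at most 50 mm and 8.59 degrees, less where a joint would pass 70% of its speed; a pose out of reach is approached as far as the arm can. A call with a gripper value outside its range is refused whole. The fingers move at their own pace and stop on an object; FORCE is the grip in N (left out, the last holds). Time passes only in rows, so rows that do not move let the fingers close. It gives the time, the measured TCP pose, the force and the opening at its end, in the units of the state.
- bot.get_obs(): the state, without advancing time (a new reading comes with each control period).
- bot.read_camera(name): name is "side" or "top"; returns (picture, depth): 384x512x3 uint8, red, green, blue; 384x512 float32, m along the optical axis (not along the pixel's ray), 0 where there is no reading.
- bot.calibration(name): a dict with "fx", "fy", "cx", "cy" (pixels), "D" ([k1, k2, p1, p2, k3] as OpenCV has them; the pictures are not rectified), "T" (4x4, takes a point from camera to world coordinates). Camera axes: x right, y up, looking along -z (the intrinsics and any distortion apply to the point x, -y, -z); pixel columns grow to the right and rows downward; lengths in m; the calibration is good to about 2 mm. A picture is of the moment at which its call begins. calibration takes no time and is no camera call.
- bot.hand_in(): hands the job in, once; it reports no verdict.
The state is a dict: "t": time; "q": joint angles; "joint_vel": joint speeds; "joint_torque": joint torques, N m; "eef_pos": TCP position; "tool_rot": TCP orientation; "contact_force": force on the tool from outside, world axes, zero at the start; "torque": the same for the moment, N m; "gripper_width": opening from 0.0 (shut) to 1.0 (fully open).
Only numpy, scipy, OpenCV 4.12 (cv2) and the standard library are available. Lean on these libraries where they do the work, as an engineer would, in place of code of your own. Each camera call takes 0.05 s, during which the arm holds its last target.

### The job

Get the plaster leaf plaque held for trimming: put the clay knife that was left in the pocket of the vacuum fixture into the grey tool tray, then slide the plaque, guided by the long fence and never lifted off the deck, into the pocket until it is fully home and flat on the pocket floor. Only then open the vacuum: turn the stopcock lever in line with its pipe. Do not disturb the tiles, jar, sanding block and loop tool around the fixture.

Things in the scene. Friction and masses are not known exactly. Their poses are not given: they have to be found in the camera images.
- fixture: Fixed dark grey aluminium vacuum fixture, 195 mm (x) by 365 mm (y): edges at x -120 and +75, y -200 and +165. Origin on the bench, z up; y points roughly to the robot's left (the way to slide), x roughly away from the robot. Flat loading deck 36 mm above the bench over all but the pocket, which lies at x -45 to +55, y +5 to +139 mm.
- fence (a point): Point on the inner (-x) face of the long steel fence, at deck height, at x +55, y -100 mm of the fixture. The fence runs the fixture's whole length, 12 mm thick, top 50 mm above the bench; its inner face is flush with the pocket's +x wall.
- pocket (a point): Centre of the pocket floor, 30 mm above the bench, axes as the fixture's. Pocket 100 mm (x) by 134 mm (y), 6 mm deep; its -x, +y corner is filled by a triangle with 22 mm legs to suit the plaque's clipped corner. At its +y end stands a steel stop bar, 12 mm thick, top 46 mm above the bench, face flush with the pocket wall.
- plaque: Loose white plaster plaque, leaf in low relief, 96 mm (x) by 130 mm (y) by 20 mm, 0.18 to 0.35 kg, its -x, +y corner clipped by 22 mm. Origin: centre of the underside of the full rectangle. Starts flat on the deck before the pocket, off the fence, within 0.3 rad of the right way round (axes along the fixture's). In the pocket it has 4 mm total play each way; seated, its top is 14 mm above the deck.
- knife: Loose clay knife, 112 mm long, lying in the pocket: wooden handle 72 mm long, 16 mm wide, 12 mm high (x -56 to +16 mm from the origin), brass ferrule, then a 12 mm wide steel blade to x = +56 mm. x along the knife, blade to +x. Origin at mid length on the underside.
- tray: Grey open plastic tool tray fixed on the green mat, 220 mm (x) by 140 mm (y), 30 mm high, 4 mm walls and floor; origin at the centre of its underside. A loop tool and a wooden stick lie in it along x at about y = -42 and y = -20 mm; its +y half is free.
- cock (a joint): Stopcock lever angle (rad) about the vertical, anticlockwise from above positive. 0: crosswise to the pipe, pointing to the fixture's -x, shut. +1.57 (pointing to -y, over the fixture) or -1.57 (pointing to +y, over the pipe): in line, open. No stops there; it stays where left (friction about 0.12 N m). Starts within 0.35 of 0.
- cock_axis (a point): Point on the lever's vertical turning axis, 58 mm above the bench, at x -30, y +222 mm of the fixture, axes as the fixture's. The pipe runs below along the fixture's y, 18 mm above the bench; brass valve body up to 32 mm above the bench, with a 20 mm stem rising to the lever. 58 mm on along +y the pipe turns down into the bench, a low gauge on its +x side.
- lever (a point): Point on the lever 55 mm out from its axis, at mid thickness, 60 mm above the bench. The bright steel arm is 11 mm wide and 7 mm thick and reaches 77 mm from the axis to a round 15 mm end; hub radius 11 mm. The point's x axis points along the lever from tip to hub.
- round_tile: Bystander: plain round plaster tile, 90 mm across, 14 mm thick, beyond the fence.
- square_tile: Bystander: plain plaster tile 70 by 70 by 14 mm on the bench, on the robot's side of the fixture.
- sanding_block: Bystander: cork sanding block 95 by 55 by 33 mm, beyond the fence.
- jar: Bystander: glass jar with a metal lid, 64 mm across, 85 mm high, beyond the fence.
- loop_tool_b: Bystander: loop tool with a dark wooden handle, 130 mm long, 13 mm high, on the bench on the robot's side of the fixture.
Things that resemble listed ones, but are neither listed nor needed, are in the scene too. There is more than one size of the knife; the one meant has the size given above. What is shaped like the plaque but brown is not meant.

How it is judged:
By the outcome, as a careful person would: the job done as asked, in the order asked, and still so for the second after the job is handed in, with the robot touching nothing.
It also fails if it takes over 72 s, if anything falls off the work surface, if the arm or the gripper's body presses on something with over 40 N, if the wrist force passes 120 N, or if a joint passes its speed limit or range.

## Working session

There is one attempt and no reset: what is moved stays moved. The work goes in short steps, Python scripts to look and compute and a shell command to move; the robot and the scene stay as the last step left them, time stands still between calls to the robot, and variables do not carry over. Pictures are saved under pics/ and viewed, and the job is handed in when it is done.

```bash
ls; mkdir -p pics
cat > h.py <<'E'
import numpy as np, cv2
from station import bot
def cal(n):
    c=bot.calibration(n); K=np.array([[c["fx"],0,c["cx"]],[0,c["fy"],c["cy"]],[0,0,1]]); return K,np.array(c["D"],float),np.array(c["T"])
def snap(n,tag):
    im,d=bot.read_camera(n); cv2.imwrite(f"pics/{tag}.png",im[:,:,::-1]); np.save(f"pics/{tag}.npy",d); return im,d
def ray(n,uv):
    K,D,T=cal(n); p=cv2.undistortPoints(np.array(uv,float).reshape(-1,1,2),K,D).reshape(-1,2)
    d=np.c_[p[:,0],-p[:,1],-np.ones(len(p))]@T[:3,:3].T; return T[:3,3],d
def atz(n,uv,z):
    o,d=ray(n,uv); s=(z-o[2])/d[:,2]; return o+d*s[:,None]
def cloud(n,dep):
    h,w=dep.shape; u,v=np.meshgrid(np.arange(w),np.arange(h)); o,d=ray(n,np.stack([u,v],-1).reshape(-1,2).astype(float))
    return (o+d*dep.reshape(-1,1)).reshape(h,w,3)
def proj(n,P):
    K,D,T=cal(n); q=(np.atleast_2d(P)-T[:3,3])@T[:3,:3]; q=q*[1,-1,-1]
    return cv2.projectPoints(q,np.zeros(3),np.zeros(3),K,D)[0].reshape(-1,2)
E
python3 - <<'E'
from h import *
for n in("side","top"):
    im,d=snap(n,n+"0"); print(n,np.round(cal(n)[2],3).tolist(),cal(n)[0][0],(d>0).mean())
    b=cv2.resize(im,(768,576),interpolation=cv2.INTER_CUBIC);cv2.imwrite(f"pics/{n}0b.png",b[:,:,::-1])
print(bot.get_obs())
E
```

```text
pics
side [[-0.985, 0.107, -0.135, 0.386], [-0.17, -0.511, 0.843, 1.006], [0.021, 0.853, 0.521, 0.727], [0.0, 0.0, 0.0, 1.0]] [409.31811851   0.         258.79565001] 0.9962666829427084
top [[-0.017, 0.984, -0.177, 0.336], [-1.0, -0.018, -0.0, -0.059], [-0.003, 0.177, 0.984, 1.222], [0.0, 0.0, 0.0, 1.0]] [464.75871582   0.         259.86840193] 0.9958852132161459
{'t': 0.1, 'q': array([ 1.18589985,  0.47771107,  0.02234903,  1.55631415, -0.01155651,
        1.10925151, -0.08306002]), 'joint_vel': array([ 0.00078627, -0.00388522, -0.00040184, -0.00261622,  0.00019129,
       -0.0018584 ,  0.00102364]), 'joint_torque': array([ 6.33162635e-03, -5.97752881e+01,  1.61428951e+00, -2.81953865e+01,
        1.28310811e-02,  4.98296853e-03, -2.60102911e-05]), 'eef_pos': array([ 0.18431479, -0.648782  ,  0.20154355]), 'tool_rot': array([ 0.56375107,  0.42654566,  0.56465626, -0.42591881]), 'contact_force': array([-0.17543827, -0.30785961, -0.35396468]), 'torque': array([-0.03781938, -0.02714089,  0.01565952]), 'gripper_width': 1.0022859195933453}
```

View pics/top0b.png

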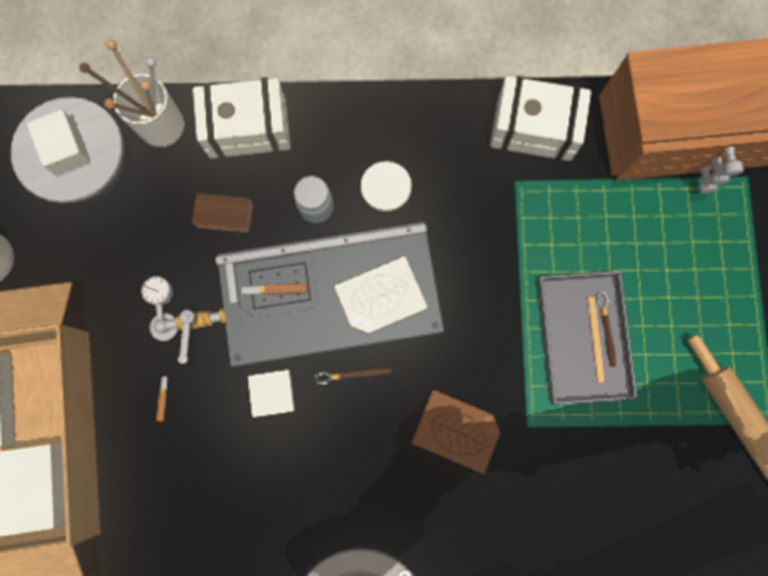

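View pics/side0b.png

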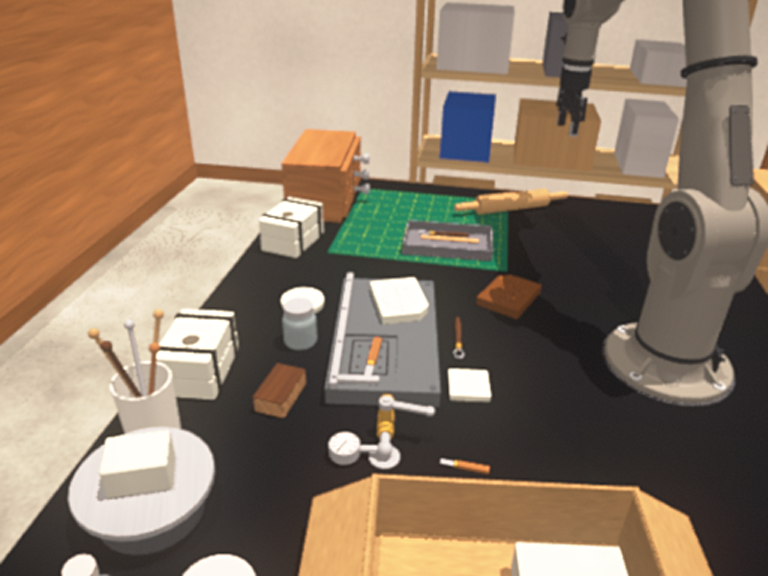

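The top view shows the fixture at (230-440, 225-365). The knife is in its pocket at (240-308, 290), and the white plaque is at (380, 295). The lever points down at (185, 340). The tray is at (587, 337), with its free half on the left. I'll zoom in next.

Run:
```python
from h import *
im=cv2.imread("pics/top0.png")
c=im[140:270,90:305]; cv2.imwrite("pics/topz.png",cv2.resize(c,None,fx=3.6,fy=3.6,interpolation=cv2.INTER_CUBIC))
c=im[170:280,350:435]; cv2.imwrite("pics/topt.png",cv2.resize(c,None,fx=5,fy=5,interpolation=cv2.INTER_CUBIC))
c=cv2.imread("pics/side0.png")[170:320,200:340]; cv2.imwrite("pics/sidez.png",cv2.resize(c,None,fx=4,fy=4,interpolation=cv2.INTER_CUBIC))
```

```text
(no output)
```

View pics/topz.png

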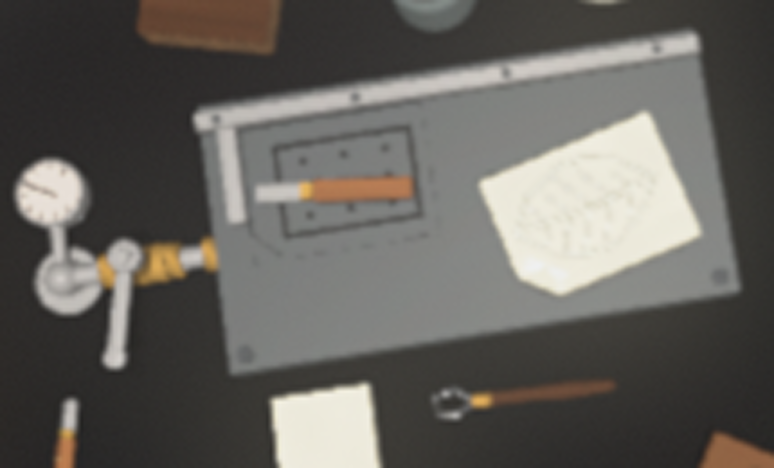

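View pics/topt.png

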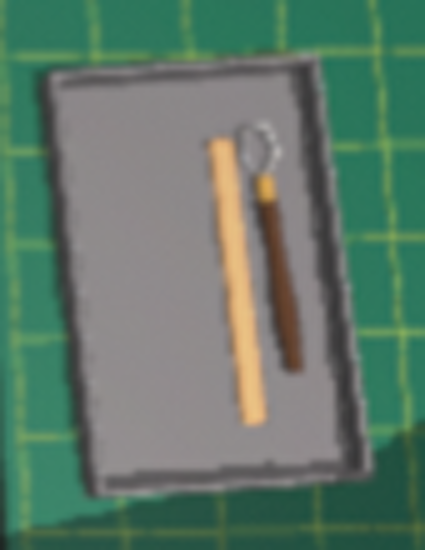

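View pics/sidez.png

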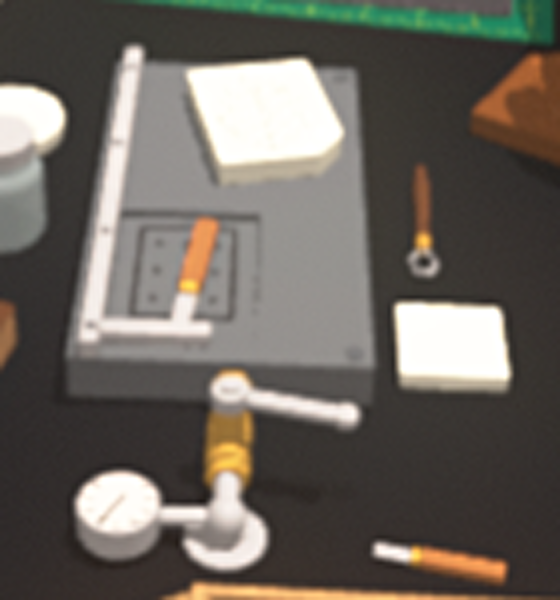

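```bash
cat > fit.py <<'E'
from h import *
from scipy.optimize import least_squares
def T2(p,P):
    P=np.atleast_2d(np.array(P,float)); c,s=np.cos(p[2]),np.sin(p[2])
    return np.c_[p[0]+c*P[:,0]-s*P[:,1],p[1]+s*P[:,0]+c*P[:,1],P[:,2]]
def fit(obs,p0):
    # obs: list of (cam, P(mm), uv)
    def r(p):
        o=[]
        for cam,P,uv in obs: o+=list((proj(cam,T2(p,np.array(P)/1000))[0]-uv))
        return o
    s=least_squares(r,p0,loss='soft_l1'); return s.x,np.array(r(s.x)).reshape(-1,2)
E
python3 - <<'E'
from fit import *
tz=lambda u,v:(u/3.6+90-.36,v/3.6+140-.36)
sz=lambda u,v:(u/4+200-.4,v/4+170-.4)
tt=lambda u,v:(u/5+350-.4,v/5+170-.4)
O=[("top",(-120,165,36),tz(232,374)),("top",(-120,-200,36),tz(740,292)),("top",(67,165,50),tz(195,110)),("top",(67,-200,50),tz(697,33)),("top",(55,-200,50),tz(700,53)),
("side",(-120,165,36),sz(375,367)),("side",(-120,-200,36),sz(357,70)),("side",(75,165,36),sz(67,362))]
f,r=fit(O,[.6,0,.15]); print("fix",f.round(4)); print(r.round(1).tolist())
f2,r=fit(O[:5],f); print("top only",f2.round(4)); print(r.round(1).tolist())
d=np.load("pics/top0.npy"); C=cloud("top",d)
q=[tz(480,183),tz(648,112),tz(700,235),tz(560,294),tz(518,278)]
PL=[(48,65,20),(48,-65,20),(-48,-65,20),(-48,43,20),(-26,65,20)]
O=[("top",(a,b,56),uv) for (a,b,c),uv in zip(PL,q)]
p,r=fit(O,[.6,-.1,.3]); print("plaque",p.round(4),r.round(1).tolist())
sc=[(188,75),(307,60),(343,133),(327,160),(222,165)]
Ps=[(48,-65),(-48,-65),(-48,43),(-26,65),(48,65)]
p2,r=fit([("side",(a,b,56),sz(*uv)) for (a,b),uv in zip(Ps,sc)],p); print("plaque side",p2.round(4),r.round(1).tolist())
K=atz("top",[tz(412,187),tz(256,193),tz(304,190)],.042); print("knife",K.round(4),np.linalg.norm(K[0]-K[1]))
K=atz("side",[sz(208,220),sz(182,322),sz(188,285)],.042); print("knife side",K.round(4))
L=atz("top",[tz(124,256),tz(115,358)],.0635);print("lever",L.round(4),np.linalg.norm(L[0]-L[1]))
L=atz("side",[sz(231,388),sz(347,413)],.0635);print("lever side",L.round(4))
c=atz("top",[tt(48,72),tt(318,57),tt(372,472),tt(92,495)],.032); print("tray",c.round(4).tolist(),c.mean(0))
for n,z in (("topdep",None),):
    for nm,uv in (("deck",tz(450,330)),("pl",tz(590,200)),("pocket",tz(345,215)),("tray",tt(120,250)),("handle",tz(370,188)),("blade",tz(275,193)),("bench",tz(550,430))):
        u,v=map(int,map(round,uv)); print(nm,C[v-1:v+2,u-1:u+2].reshape(-1,3).mean(0).round(4))
ax=T2(f,[(-30,222,58),(5,72,30),(55,-100,36)]) if 0 else T2(f,np.array([(-30,222,58),(5,72,30)])/1000.);print("axis,pocket",ax.round(4))
def loc(f,P):
    c,s=np.cos(f[2]),np.sin(f[2]); d=np.atleast_2d(P)[:,:2]-f[:2]; return d@np.array([[c,-s],[s,c]])
print("plaque in fix",loc(f,p).round(4),p[2]-f[2]); print("plaque side",loc(f,p2).round(4))
E
```

```text
fix [0.5635 0.0667 0.1441]
[[-0.3, 0.3], [0.2, 0.0], [0.0, 1.5], [0.0, 0.8], [-0.0, -0.3], [-0.5, 0.1], [-0.8, 0.1], [-0.5, -1.3]]
top only [0.5649 0.0666 0.1403]
[[-0.5, -0.4], [0.1, -0.2], [0.1, 0.7], [0.2, 0.6], [0.1, -0.6]]
plaque [ 0.5324 -0.0423  0.3825] [[-0.3, -0.2], [-0.1, 0.1], [0.3, -0.0], [-0.1, 0.1], [0.2, -0.0]]
plaque side [ 0.5289 -0.0407  0.3969] [[0.2, -0.2], [-0.2, 0.6], [0.1, 0.5], [-1.0, -1.4], [0.7, 0.1]]
knife [[0.5527 0.085  0.042 ]
 [0.5503 0.1965 0.042 ]
 [0.5519 0.1623 0.042 ]] 0.1115518490442992
knife side [[0.5509 0.0869 0.042 ]
 [0.5468 0.1996 0.042 ]
 [0.5505 0.1614 0.042 ]]
lever [[0.5034 0.2828 0.0635]
 [0.4325 0.2864 0.0635]] 0.07098458782375108
lever side [[0.5011 0.2789 0.0635]
 [0.4306 0.287  0.0635]]
tray [[0.5674, -0.3178, 0.032], [0.5728, -0.4582, 0.032], [0.3593, -0.4688, 0.032], [0.3499, -0.3278, 0.032]] [ 0.46234656 -0.39313696  0.032     ]
deck [0.4509 0.0574 0.0363]
pl [ 0.5389 -0.0438  0.0567]
pocket [0.5363 0.1361 0.0291]
tray [ 0.4758 -0.3574  0.0038]
handle [0.5521 0.1161 0.0424]
blade [0.5513 0.1837 0.0387]
bench [ 0.3803 -0.0092 -0.0013]
axis,pocket [[0.502  0.282  0.058 ]
 [0.5582 0.1386 0.03  ]]
plaque in fix [[-0.0465 -0.1033]] 0.23841591616246532
plaque side [[-0.0497 -0.1012]]
```

```bash
cat > plan.py <<'E'
from h import *
from scipy.spatial.transform import Rotation as R
def pose():
    o=bot.get_obs(); q=o["tool_rot"]; return np.array(o["eef_pos"]),R.from_quat([q[1],q[2],q[3],q[0]])
def down(yaw):  # jaw axis (tool z) heading yaw in world, x down
    z=np.array([np.cos(yaw),np.sin(yaw),0]); x=np.array([0,0,-1.]); y=np.cross(z,x); return R.from_matrix(np.c_[x,y,z])
def to(p,yaw,rows=None):
    P,r=pose(); best=min((down(yaw+k*np.pi) for k in (0,1)),key=lambda t:(r.inv()*t).magnitude())
    rv=(r.inv()*best).as_rotvec()/np.radians(6); 
    print("world d",((p-P)*1000).round(1),"tool shift (cur axes) mm",(r.inv().apply(p-P)*1000).round(1),"after-turn axes",(best.inv().apply(p-P)*1000).round(1),"turn",rv.round(2))
    print("other-way turn",((r.inv()*(best*R.from_rotvec([np.pi,0,0]))).as_rotvec()/np.radians(6)).round(2))
def st():
    o=bot.get_obs();P,r=pose();m=r.as_matrix();print("t",round(o["t"],2),"p",P.round(4),"jaw yaw",round(np.degrees(np.arctan2(m[1,2],m[0,2])),2),"xaxis",m[:,0].round(4),"F",np.round(o["contact_force"],1),"w",round(o["gripper_width"]*85.4,1),"q",np.round(o["q"],2))
E
python3 - <<'E'
from plan import *
st(); to(np.array([.552,.119,.15]),np.radians(1.3));
E
```

```text
t 0.1 p [ 0.1843 -0.6488  0.2015] jaw yaw -74.14 xaxis [-5.0e-04  1.5e-03 -1.0e+00] F [-0.2 -0.3 -0.4] w 85.6 q [ 1.19  0.48  0.02  1.56 -0.01  1.11 -0.08]
world d [367.7 767.8 -51.5] tool shift (cur axes) mm [  52.5  563.5 -638. ] after-turn axes [ 51.5 759.2 385. ] turn [-1.257e+01 -1.000e-02 -1.000e-02]
other-way turn [ 1.743e+01 -1.000e-02  1.000e-02]
```

```bash
python3 -m jog '0 0 0 -1.4 0 0 45;0 0 0 -1.4 0 0 45;0 0 0 -1.4 0 0 45;0 0 0 -1.4 0 0 45;0 0 0 -1.4 0 0 45'
python3 -m jog '0 0 0 -1.4 0 0 45;0 0 0 -1.4 0 0 45;0 0 0 -1.4 0 0 45;0 0 0 -1.37 0 0 45;0 40 20 0 0 0 45'
python3 -m jog '0 40 20 0 0 0 45;0 40 20 0 0 0 45;0 40 20 0 0 0 45;0 40 20 0 0 0 45;0 40 20 0 0 0 45'
python3 - <<'E'
from plan import *
st(); to(np.array([.552,.119,.15]),np.radians(1.3));
E
```

```text
t: 0.6
eef_pos: [0.1843, -0.649, 0.2018]
tool_rot: [0.68, 0.194, 0.68, -0.193]
contact_force: [-0.3, 0.7, 0.6]
gripper_width: 0.527
t: 1.1
eef_pos: [0.1989, -0.6125, 0.2011]
tool_rot: [0.706, -0.007, 0.708, 0.006]
contact_force: [0.6, -0.3, 0.2]
gripper_width: 0.527
t: 1.6
eef_pos: [0.2993, -0.4048, 0.2021]
tool_rot: [0.707, -0.008, 0.707, 0.008]
contact_force: [0.9, 0.5, 0.3]
gripper_width: 0.525
t 1.6 p [ 0.2993 -0.4048  0.2021] jaw yaw 1.27 xaxis [-4.e-04  3.e-04 -1.e+00] F [0.9 0.5 0.3] w 44.8 q [ 1.14  0.22 -0.38  1.94  0.1   1.    0.74]
world d [252.7 523.8 -52.1] tool shift (cur axes) mm [ 52.2 518.1 264.2] after-turn axes [ 52.1 517.9 264.5] turn [-0.01 -0.   -0.  ]
other-way turn [ 2.999e+01 -0.000e+00  1.000e-02]
```

```bash
python3 -m jog '0 40 20 0 0 0 45;0 40 20 0 0 0 45;0 40 20 0 0 0 45;0 40 20 0 0 0 45;0 40 20 0 0 0 45'
python3 -m jog '0 40 20 0 0 0 45;0 40 20 0 0 0 45;0 40 20 0 0 0 45;0 40 20 0 0 0 45;0 40 20 0 0 0 45'
python3 -m jog '0 40 20 0 0 0 45;0 40 20 0 0 0 45;0 20 30 0 0 0 45;0 0 10 0 0 0 45;0 0 0 0 0 0 45'
python3 - <<'E'
from plan import *
st(); to(np.array([.552,.119,.06]),np.radians(1.3));
E
```

```text
t: 2.1
eef_pos: [0.3948, -0.2028, 0.2023]
tool_rot: [0.707, -0.008, 0.707, 0.008]
contact_force: [0.1, -0.5, -0.3]
gripper_width: 0.529
t: 2.6
eef_pos: [0.4904, -0.0009, 0.2023]
tool_rot: [0.707, -0.008, 0.707, 0.008]
contact_force: [0.7, 0.1, 0.3]
gripper_width: 0.533
t: 3.1
eef_pos: [0.5685, 0.0995, 0.2017]
tool_rot: [0.707, -0.008, 0.707, 0.008]
contact_force: [-0.4, -0.9, 0.3]
gripper_width: 0.528
t 3.1 p [0.5685 0.0995 0.2017] jaw yaw 1.29 xaxis [-1.e-03  4.e-04 -1.e+00] F [-0.4 -0.9  0.3] w 45.1 q [ 0.27  0.4  -0.71  1.76  0.29  1.09 -0.51]
world d [ -16.5   19.5 -141.7] tool shift (cur axes) mm [141.7  19.8 -15.9] after-turn axes [141.7  19.9 -16.1] turn [-0.   -0.01 -0.  ]
other-way turn [ 3.e+01 -1.e-02  1.e-02]
```

```bash
python3 -m jog '0 20 -16 0 0 0 45;45 0 0 0 0 0 45;45 0 0 0 0 0 45;40 0 0 0 0 0 45;0 0 0 0 0 0 45'
python3 - <<'E'
from plan import *
st(); to(np.array([.552,.119,.034]),np.radians(1.3)); 
for n in("top","side"): snap(n,n+"1")
im=cv2.imread("pics/top1.png")[160:240,130:230]; cv2.imwrite("pics/top1z.png",cv2.resize(im,None,fx=6,fy=6,interpolation=cv2.INTER_CUBIC))
im=cv2.imread("pics/side1.png")[150:290,200:320]; cv2.imwrite("pics/side1z.png",cv2.resize(im,None,fx=4,fy=4,interpolation=cv2.INTER_CUBIC))
E
```

```text
t: 3.6
eef_pos: [0.5464, 0.1154, 0.0676]
tool_rot: [0.703, -0.009, 0.711, 0.006]
contact_force: [-1.5, -0.1, -0.4]
gripper_width: 0.526
t 3.6 p [0.5464 0.1154 0.0676] jaw yaw 1.18 xaxis [-0.0103 -0.0037 -0.9999] F [-1.5 -0.1 -0.4] w 44.9 q [ 0.18  0.54 -0.64  1.91  0.43  0.84 -0.67]
world d [  5.6   3.6 -33.6] tool shift (cur axes) mm [33.5  3.6  6. ] after-turn axes [33.6  3.4  5.7] turn [-0.02 -0.1   0.03]
other-way turn [29.98  0.05  0.16]
```

View pics/top1z.png

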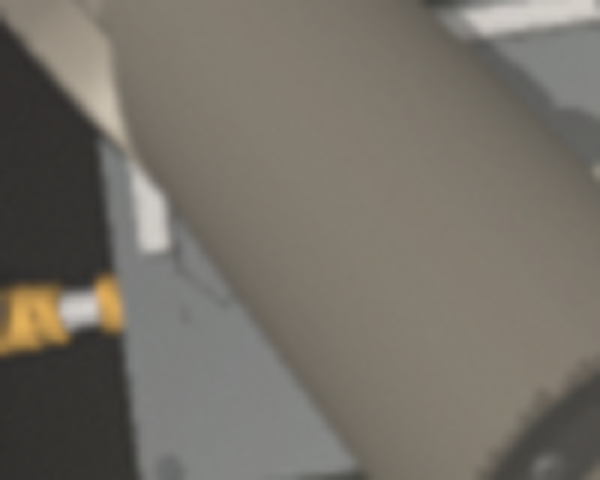

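View pics/side1z.png

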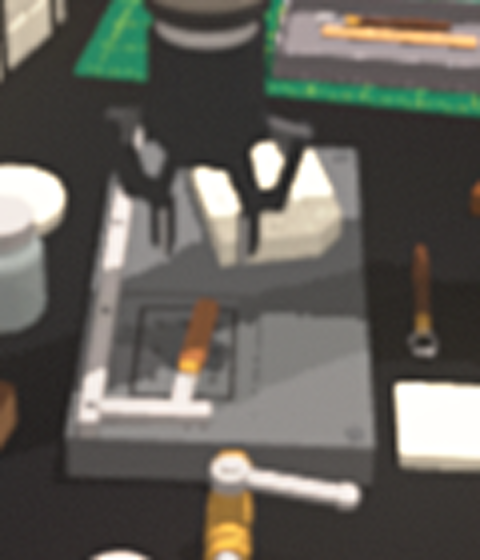

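The arm hides the top view. The side view shows the open fingers at (160, 250) and (250, 250) of the crop, either side of the handle line. I'll let it settle, then correct.

```bash
python3 -m jog '0 0 0 0 0 0 45;0 0 0 0 0 0 45'
python3 - <<'E'
from plan import *
st(); to(np.array([.552,.119,.034]),np.radians(1.3)); 
print(proj("side",[[.552,.119,.06],bot.get_obs()["eef_pos"]]))
E
```

```text
t: 3.9
eef_pos: [0.553, 0.1193, 0.0748]
tool_rot: [0.708, -0.007, 0.706, 0.008]
contact_force: [-0.1, -0.1, 0.1]
gripper_width: 0.53
t 3.9 p [0.553  0.1193 0.0748] jaw yaw 1.24 xaxis [ 3.9e-03  6.0e-04 -1.0e+00] F [-0.1 -0.1  0.1] w 45.3 q [ 0.18  0.54 -0.65  1.9   0.43  0.84 -0.67]
world d [ -1.   -0.3 -40.8] tool shift (cur axes) mm [40.8 -0.3 -1.2] after-turn axes [40.8 -0.2 -1. ] turn [-0.01  0.04 -0.01]
other-way turn [ 2.999e+01 -1.000e-02 -6.000e-02]
[[249.11372893 226.05282354]
 [248.78386429 221.66736262]]
```

```bash
python3 -m jog '15 0 -1 0 0 0 45;15 0 0 0 0 0 45;6 0 0 0 0 0 45;0 0 0 0 0 0 45;0 0 0 0 0 0 45'
python3 - <<'E'
from plan import *
st(); to(np.array([.552,.119,.034]),np.radians(1.3));
E
```

```text
t: 4.4
eef_pos: [0.5502, 0.1192, 0.0361]
tool_rot: [0.707, -0.008, 0.707, 0.008]
contact_force: [0.0, -0.3, 0.6]
gripper_width: 0.527
t 4.4 p [0.5502 0.1192 0.0361] jaw yaw 1.29 xaxis [-7.e-04  1.e-04 -1.e+00] F [ 0.  -0.3  0.6] w 45.0 q [ 0.15  0.59 -0.62  1.92  0.47  0.78 -0.71]
world d [ 1.8 -0.2 -2.1] tool shift (cur axes) mm [ 2.  -0.3  1.8] after-turn axes [ 2.1 -0.3  1.8] turn [-0.   -0.01 -0.  ]
other-way turn [ 3.e+01 -0.e+00  1.e-02]
```

```bash
python3 -m jog '2 0 1.5 0 0 0 40;0 0 0 0 0 0 10;0 0 0 0 0 0 10;0 0 0 0 0 0 10;0 0 0 0 0 0 10' 40
python3 - <<'E'
from plan import *
st()
E
```

```text
t: 4.9
eef_pos: [0.552, 0.119, 0.0345]
tool_rot: [0.707, -0.008, 0.707, 0.008]
contact_force: [-0.1, 0.6, -0.1]
gripper_width: 0.116
t 4.9 p [0.552  0.119  0.0345] jaw yaw 1.27 xaxis [ 3.e-04 -0.e+00 -1.e+00] F [-0.1  0.6 -0.1] w 9.9 q [ 0.15  0.59 -0.61  1.92  0.48  0.78 -0.71]
```

Run:
```python
from plan import *
for n in("side",): snap(n,n+"2")
im=cv2.imread("pics/side2.png")[180:290,200:310]; cv2.imwrite("pics/side2z.png",cv2.resize(im,None,fx=5,fy=5,interpolation=cv2.INTER_CUBIC))
```

```text
(no output)
```

View pics/side2z.png

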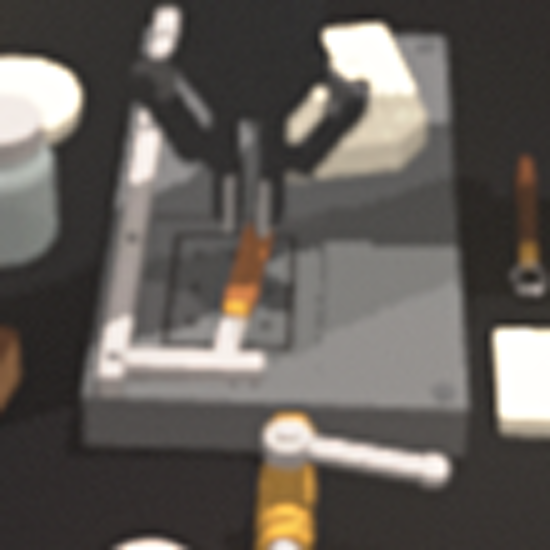

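Run:
```python
from plan import *
d=np.load("pics/side2.npy"); C=cloud("side",d)
print(proj("side",[[.552,.119,.0345],[.552,.119,.0535]]))
for v in range(210,238,2): print(v,[(u,*(C[v,u]*1000).round().astype(int)) for u in (243,245,247,250,252,254)])
```

```text
[[249.03256936 233.49428544]
 [249.09282615 227.96678913]]
210 [(243, np.int64(567), np.int64(131), np.int64(119)), (245, np.int64(562), np.int64(128), np.int64(118)), (247, np.int64(559), np.int64(112), np.int64(108)), (250, np.int64(571), np.int64(8), np.int64(37)), (252, np.int64(543), np.int64(130), np.int64(122)), (254, np.int64(537), np.int64(130), np.int64(122))]
212 [(243, np.int64(566), np.int64(132), np.int64(113)), (245, np.int64(562), np.int64(129), np.int64(112)), (247, np.int64(559), np.int64(116), np.int64(104)), (250, np.int64(569), np.int64(16), np.int64(35)), (252, np.int64(542), np.int64(131), np.int64(116)), (254, np.int64(537), np.int64(129), np.int64(115))]
214 [(243, np.int64(567), np.int64(129), np.int64(105)), (245, np.int64(561), np.int64(131), np.int64(107)), (247, np.int64(557), np.int64(125), np.int64(103)), (250, np.int64(565), np.int64(36), np.int64(41)), (252, np.int64(542), np.int64(132), np.int64(110)), (254, np.int64(537), np.int64(131), np.int64(110))]
216 [(243, np.int64(568), np.int64(126), np.int64(96)), (245, np.int64(561), np.int64(130), np.in
[... 2609 characters left out ...]
.int64(118), np.int64(40)), (254, np.int64(541), np.int64(105), np.int64(31))]
234 [(243, np.int64(568), np.int64(123), np.int64(33)), (245, np.int64(563), np.int64(123), np.int64(34)), (247, np.int64(554), np.int64(136), np.int64(45)), (250, np.int64(547), np.int64(134), np.int64(45)), (252, np.int64(544), np.int64(116), np.int64(32)), (254, np.int64(539), np.int64(116), np.int64(32))]
236 [(243, np.int64(567), np.int64(130), np.int64(32)), (245, np.int64(559), np.int64(142), np.int64(42)), (247, np.int64(553), np.int64(143), np.int64(44)), (250, np.int64(545), np.int64(142), np.int64(44)), (252, np.int64(542), np.int64(127), np.int64(34)), (254, np.int64(537), np.int64(124), np.int64(32))]
```

Run:
```python
from plan import *
for tag,p in (("side1",(.5464,.1154,.0676)),("side0",(.1843,-.6488,.2015))):
    d=np.load(f"pics/{tag}.npy"); C=cloud("side",d).reshape(-1,3)
    p=np.array(p); m=(abs(C[:,:2]-p[:2])<[.06,.03]).all(1)&(C[:,2]>p[2]-.02)&(C[:,2]<p[2]+.25)
    if tag=="side0": m=(np.hypot(*(C[:,:2]-p[:2]).T)<.08)&(C[:,2]>.1)&(C[:,2]<.5)
    z=C[m]; z=z[np.argsort(z[:,2])]; print(tag,len(z),(z[:25]*1000).round())
```

```text
side1 1358 [[571. 121. 105.]
 [520. 120. 105.]
 [573. 126. 105.]
 [572. 119. 107.]
 [572. 116. 108.]
 [578. 127. 109.]
 [520. 121. 109.]
 [573. 127. 109.]
 [522. 126. 109.]
 [575. 129. 110.]
 [517. 122. 110.]
 [524. 129. 110.]
 [525. 125. 111.]
 [582. 123. 111.]
 [522. 127. 113.]
 [578. 129. 113.]
 [572. 118. 113.]
 [573. 128. 113.]
 [515. 121. 113.]
 [520. 122. 113.]
 [575. 129. 113.]
 [520. 119. 114.]
 [517. 124. 114.]
 [582. 123. 115.]
 [576. 126. 115.]]
side0 1279 [[ 197. -696.  244.]
 [ 189. -695.  245.]
 [ 176. -602.  246.]
 [ 201. -688.  246.]
 [ 165. -601.  247.]
 [ 201. -698.  248.]
 [ 173. -596.  248.]
 [ 194. -684.  248.]
 [ 185. -697.  249.]
 [ 206. -691.  249.]
 [ 170. -592.  250.]
 [ 190. -692.  250.]
 [ 181. -599.  250.]
 [ 198. -689.  250.]
 [ 194. -690.  250.]
 [ 162. -603.  251.]
 [ 178. -598.  251.]
 [ 166. -598.  252.]
 [ 171. -591.  254.]
 [ 194. -693.  254.]
 [ 203. -689.  254.]
 [ 186. -693.  254.]
 [ 191. -690.  255.]
 [ 163. -601.  255.]
 [ 176. -584.  255.]]
```

The depth data puts the fingertips about 34 mm above the reported TCP, and the closed fingers met nothing, so the reported TCP lies beyond the real tips. I'll open and descend in small steps, watching the force.

```bash
python3 -m jog '0 0 0 0 0 0 45;0 0 0 0 0 0 45;8 0 0 0 0 0 45;0 0 0 0 0 0 45'
python3 -m jog '6 0 0 0 0 0 45;0 0 0 0 0 0 45;6 0 0 0 0 0 45;0 0 0 0 0 0 45'
python3 -m jog '5 0 0 0 0 0 45;0 0 0 0 0 0 45;3 0 0 0 0 0 45;0 0 0 0 0 0 45'
python3 - <<'E'
from plan import *
st(); snap("side","side3")
im=cv2.imread("pics/side3.png")[180:290,200:310]; cv2.imwrite("pics/side3z.png",cv2.resize(im,None,fx=5,fy=5,interpolation=cv2.INTER_CUBIC))
E
```

```text
t: 5.35
eef_pos: [0.5511, 0.1187, 0.0253]
tool_rot: [0.706, -0.008, 0.708, 0.008]
contact_force: [-0.2, -0.8, 1.1]
gripper_width: 0.528
t: 5.75
eef_pos: [0.5514, 0.1189, 0.0136]
tool_rot: [0.707, -0.008, 0.707, 0.008]
contact_force: [0.3, 0.2, -0.2]
gripper_width: 0.53
t: 6.15
eef_pos: [0.5518, 0.119, 0.0061]
tool_rot: [0.707, -0.008, 0.707, 0.008]
contact_force: [-0.1, -0.1, 0.0]
gripper_width: 0.529
t 6.15 p [0.5518 0.119  0.0061] jaw yaw 1.28 xaxis [-4.e-04 -1.e-04 -1.e+00] F [-0.1 -0.1  0. ] w 45.2 q [ 0.13  0.63 -0.59  1.93  0.51  0.73 -0.74]
```

View pics/side3z.png

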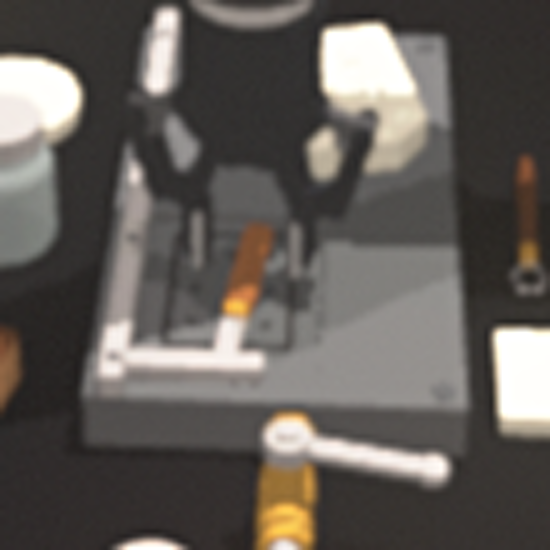

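The fingers at (197, 265) and (297, 275) now straddle the handle, with no contact force. I'll go down 6 mm more and close.

```bash
python3 -m jog '4 0 0 0 0 0 40;2 0 0 0 0 0 40;0 0 0 0 0 0 40'
python3 -m jog '0 0 0 0 0 0 5;0 0 0 0 0 0 5;0 0 0 0 0 0 5;0 0 0 0 0 0 5;0 0 0 0 0 0 5' 40
python3 - <<'E'
from plan import *
st()
E
```

```text
t: 6.5
eef_pos: [0.5517, 0.119, 0.0]
tool_rot: [0.707, -0.008, 0.707, 0.008]
contact_force: [0.3, -0.5, -0.3]
gripper_width: 0.467
t: 7.0
eef_pos: [0.5528, 0.1197, 0.0016]
tool_rot: [0.708, -0.008, 0.706, 0.008]
contact_force: [-1.5, -0.4, 9.2]
gripper_width: 0.172
t 7.0 p [0.5528 0.1197 0.0016] jaw yaw 1.29 xaxis [ 1.9e-03  4.0e-04 -1.0e+00] F [-1.5 -0.4  9.2] w 14.7 q [ 0.12  0.64 -0.58  1.93  0.52  0.72 -0.75]
```

```bash
python3 -m jog '-3 0 0 0 0 0 5;-10 0 0 0 0 0 5;-20 0 0 0 0 0 5;-30 0 0 0 0 0 5;-20 0 0 0 0 0 5'
python3 - <<'E'
from plan import *
st(); snap("side","side4")
im=cv2.imread("pics/side4.png")[160:290,200:330]; cv2.imwrite("pics/side4z.png",cv2.resize(im,None,fx=4,fy=4,interpolation=cv2.INTER_CUBIC))
E
```

```text
t: 7.5
eef_pos: [0.5523, 0.1194, 0.0855]
tool_rot: [0.708, -0.008, 0.707, 0.008]
contact_force: [-0.2, 0.4, -0.5]
gripper_width: 0.172
t 7.5 p [0.5523 0.1194 0.0855] jaw yaw 1.29 xaxis [ 1.2e-03  5.0e-04 -1.0e+00] F [-0.2  0.4 -0.5] w 14.7 q [ 0.19  0.52 -0.66  1.89  0.41  0.87 -0.66]
```

View pics/side4z.png

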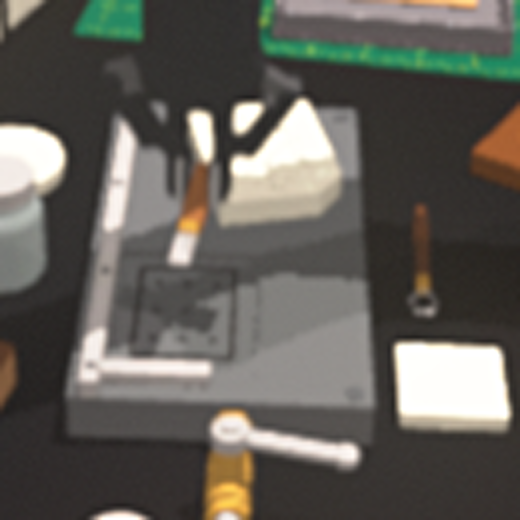

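The knife hangs from the fingers at (190, 210), level. I'll lift it higher, turn, and carry it to the tray.

```bash
python3 -m jog '-25 0 0 1.4 0 0 5;-25 0 0 1.4 0 0 5;-20 0 0 1.4 0 0 5;0 0 0 1.4 0 0 5;0 0 0 1.4 0 0 5'
python3 -m jog '0 0 0 1.4 0 0 5;0 0 0 1.4 0 0 5;0 0 0 1.4 0 0 5;0 0 0 1.4 0 0 5;0 0 0 1.4 0 0 5'
python3 -m jog '0 0 0 0.75 0 0 5;0 0 0 0 0 0 5'
python3 - <<'E'
from plan import *
st(); to(np.array([.440,-.364,.15]),np.radians(-87.3))
E
```

```text
t: 8.05
eef_pos: [0.5522, 0.1191, 0.1545]
tool_rot: [0.663, 0.248, 0.662, -0.248]
contact_force: [0.3, 0.4, -1.3]
gripper_width: 0.167
t: 8.55
eef_pos: [0.5516, 0.1191, 0.1535]
tool_rot: [0.529, 0.469, 0.529, -0.469]
contact_force: [0.3, 0.0, 0.7]
gripper_width: 0.173
t: 8.75
eef_pos: [0.5516, 0.1192, 0.1535]
tool_rot: [0.512, 0.488, 0.512, -0.488]
contact_force: [-0.2, -0.4, -0.9]
gripper_width: 0.174
t 8.75 p [0.5516 0.1192 0.1535] jaw yaw -87.23 xaxis [-2.e-04 -1.e-04 -1.e+00] F [-0.2 -0.4 -0.9] w 14.9 q [-0.03  0.38 -0.37  1.85  0.17  0.94 -1.99]
world d [-111.6 -483.2   -3.5] tool shift (cur axes) mm [   3.6 -134.8  477.2] after-turn axes [   3.5 -134.3  477.4] turn [0.01 0.   0.  ]
other-way turn [-29.99  -0.     0.  ]
```

```bash
python3 -m jog '0 -10 36 0 0 0 5;0 -10 36 0 0 0 5;0 -10 36 0 0 0 5;0 -10 36 0 0 0 5;0 -10 36 0 0 0 5'
python3 -m jog '0 -10 36 0 0 0 5;0 -10 36 0 0 0 5;0 -10 36 0 0 0 5;0 -10 36 0 0 0 5;0 -10 36 0 0 0 5'
python3 -m jog '0 -10 36 0 0 0 5;0 -10 36 0 0 0 5;0 -10 36 0 0 0 5;0 0 10 0 0 0 5;0 0 0 0 0 0 5'
python3 - <<'E'
from plan import *
st(); to(np.array([.440,-.364,.02]),np.radians(-87.3))
E
```

```text
t: 9.25
eef_pos: [0.5101, -0.0645, 0.1535]
tool_rot: [0.513, 0.487, 0.513, -0.487]
contact_force: [1.0, -0.8, -0.0]
gripper_width: 0.172
t: 9.75
eef_pos: [0.4689, -0.2467, 0.1536]
tool_rot: [0.513, 0.487, 0.513, -0.487]
contact_force: [1.2, -0.6, -0.5]
gripper_width: 0.169
t: 10.25
eef_pos: [0.4445, -0.3664, 0.1533]
tool_rot: [0.512, 0.488, 0.512, -0.488]
contact_force: [0.5, -0.1, -0.7]
gripper_width: 0.174
t 10.25 p [ 0.4445 -0.3664  0.1533] jaw yaw -87.32 xaxis [-1.e-04 -2.e-04 -1.e+00] F [ 0.5 -0.1 -0.7] w 14.9 q [ 0.71  0.37 -0.17  1.84  0.08  0.94 -1.01]
world d [  -4.5    2.4 -133.3] tool shift (cur axes) mm [133.3  -4.4  -2.7] after-turn axes [133.3  -4.4  -2.6] turn [-0.  0.  0.]
other-way turn [30.  0. -0.]
```

```bash
python3 -m jog '30 -4 -2 0 0 0 5;35 0 0 0 0 0 5;35 0 0 0 0 0 5;0 0 0 0 0 0 5;0 0 0 0 0 0 5'
python3 - <<'E'
from plan import *
st(); to(np.array([.440,-.364,-.022]),np.radians(-87.3))
for n,b in (("top",(170,280,330,450)),("side",(120,190,240,350))):
    snap(n,n+"5"); im=cv2.imread(f"pics/{n}5.png")[b[0]:b[1],b[2]:b[3]]; cv2.imwrite(f"pics/{n}5z.png",cv2.resize(im,None,fx=5,fy=5,interpolation=cv2.INTER_CUBIC))
E
```

```text
t: 10.75
eef_pos: [0.4418, -0.3613, 0.0538]
tool_rot: [0.512, 0.487, 0.513, -0.487]
contact_force: [0.3, 0.3, 0.2]
gripper_width: 0.17
t 10.75 p [ 0.4418 -0.3613  0.0538] jaw yaw -87.07 xaxis [-4.0e-04  1.4e-03 -1.0e+00] F [0.3 0.3 0.2] w 14.5 q [ 0.7   0.5  -0.16  1.92  0.11  0.73 -1.04]
world d [ -1.8  -2.7 -75.8] tool shift (cur axes) mm [75.7 -1.9  2.7] after-turn axes [75.8 -1.9  2.6] turn [ 0.04 -0.01  0.  ]
other-way turn [-2.996e+01 -1.000e-02 -2.000e-02]
```

View pics/top5z.png

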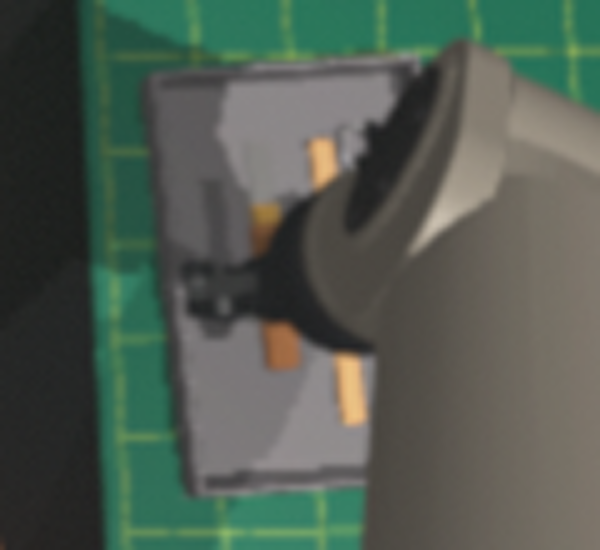

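View pics/side5z.png

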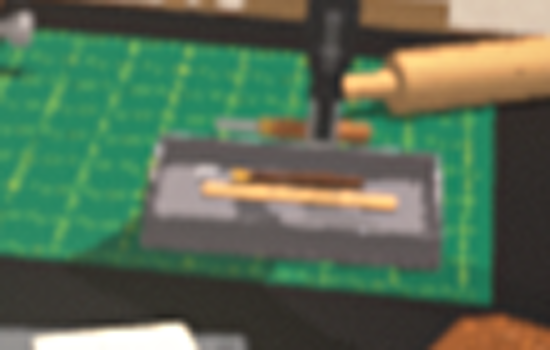

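The knife is over the free half, clear of the stick and the wall. Lowering it now.

```bash
python3 -m jog '25 0 2 0 0 0 5;25 0 0 0 0 0 5;10 0 0 0 0 0 5;0 0 0 0 0 0 5;0 0 0 0 0 0 5'
python3 -m jog '8 0 0 0 0 0 5;0 0 0 0 0 0 5;3 0 0 0 0 0 5;0 0 0 0 0 0 5'
python3 - <<'E'
from plan import *
st(); to(np.array([.440,-.364,-.022]),np.radians(-87.3))
E
```

```text
t: 11.35
eef_pos: [0.4422, -0.3654, -0.0052]
tool_rot: [0.513, 0.488, 0.511, -0.488]
contact_force: [0.6, -0.5, 0.0]
gripper_width: 0.176
t: 11.75
eef_pos: [0.4412, -0.3648, -0.0177]
tool_rot: [0.512, 0.488, 0.512, -0.488]
contact_force: [-0.2, -0.1, -0.7]
gripper_width: 0.173
t 11.75 p [ 0.4412 -0.3648 -0.0177] jaw yaw -87.22 xaxis [-2.e-04  1.e-04 -1.e+00] F [-0.2 -0.1 -0.7] w 14.8 q [ 0.69  0.61 -0.14  1.94  0.14  0.6  -1.06]
world d [-1.2  0.8 -4.3] tool shift (cur axes) mm [ 4.3 -1.1 -0.8] after-turn axes [ 4.3 -1.1 -0.8] turn [ 0.01 -0.    0.  ]
other-way turn [-29.99  -0.    -0.  ]
```

```bash
python3 -m jog '2 0 0 0 0 0 5;0 0 0 0 0 0 5;2 0 0 0 0 0 5;0 0 0 0 0 0 5'
python3 - <<'E'
from plan import *
st()
E
```

```text
t: 12.15
eef_pos: [0.4411, -0.3648, -0.0218]
tool_rot: [0.512, 0.488, 0.512, -0.488]
contact_force: [-0.5, 0.5, -0.2]
gripper_width: 0.171
t 12.15 p [ 0.4411 -0.3648 -0.0218] jaw yaw -87.22 xaxis [-2.e-04  2.e-04 -1.e+00] F [-0.5  0.5 -0.2] w 14.6 q [ 0.69  0.62 -0.13  1.94  0.14  0.59 -1.06]
```

```bash
python3 -m jog '1.5 0 0 0 0 0 5;0 0 0 0 0 0 5;0 0 0 0 0 0 30;0 0 0 0 0 0 30;0 0 0 0 0 0 30'
python3 -m jog '-10 0 0 0 0 0 30;-30 0 0 0 0 0 30;-40 0 0 0 0 0 30;-40 0 0 0 0 0 20;-45 0 0 0 0 0 20'
python3 -m jog '0 0 -45 0 0 0 0;0 0 -45 0 0 0 0;0 0 -45 0 0 0 0;0 0 -45 0 0 0 0'
python3 - <<'E'
from plan import *
st(); 
for n,b in (("top",(100,280,90,450)),("side",(120,190,240,350))):
    snap(n,n+"6"); im=cv2.imread(f"pics/{n}6.png")[b[0]:b[1],b[2]:b[3]]; s=2.2 if n=="top" else 5; cv2.imwrite(f"pics/{n}6z.png",cv2.resize(im,None,fx=s,fy=s,interpolation=cv2.INTER_CUBIC))
E
```

```text
t: 12.65
eef_pos: [0.4414, -0.3649, -0.023]
tool_rot: [0.512, 0.488, 0.512, -0.488]
contact_force: [-0.6, 0.2, 0.3]
gripper_width: 0.346
t: 13.15
eef_pos: [0.4407, -0.3645, 0.1438]
tool_rot: [0.512, 0.488, 0.512, -0.488]
contact_force: [0.4, -1.1, -1.0]
gripper_width: 0.235
t: 13.55
eef_pos: [0.4323, -0.1835, 0.1429]
tool_rot: [0.512, 0.488, 0.511, -0.488]
contact_force: [1.4, 0.7, 0.5]
gripper_width: -0.0
t 13.55 p [ 0.4323 -0.1835  0.1429] jaw yaw -87.24 xaxis [ 1.3e-03 -7.0e-04 -1.0e+00] F [1.4 0.7 0.5] w -0.0 q [ 0.5   0.23 -0.26  2.08  0.08  0.84 -1.33]
```

View pics/top6z.png

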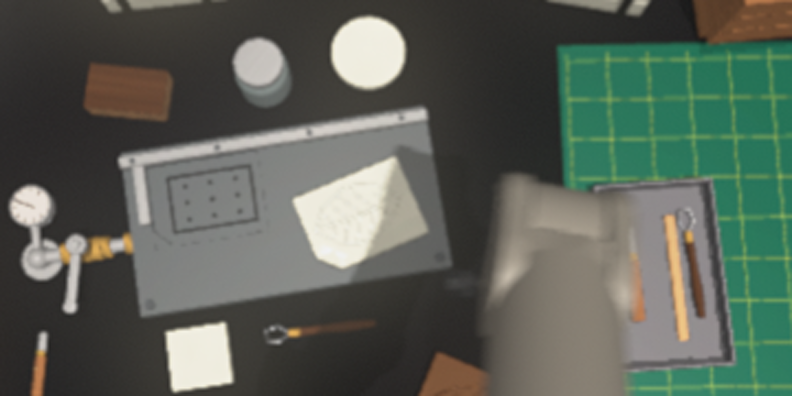

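View pics/side6z.png

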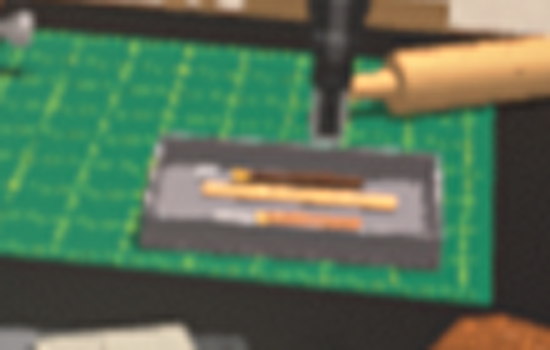

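The knife lies flat in the tray's free half, at (637, 275) in the top crop, and the pocket is empty. Next I'll work out the clearances for pushing the plaque.

Run:
```python
from fit import *
f=np.array([.5642,.0667,.142])
def loc(P,f=f):
    c,s=np.cos(f[2]),np.sin(f[2]); d=P[...,:2]-f[:2]; return np.concatenate([d@np.array([[c,-s],[s,c]]),P[...,2:]],-1)
# gripper profile relative to TCP from side1 (45mm open) & side2 (10mm)
for tag,p in (("side1",(.5515,.1185,.0748)),("side3",(.5518,.119,.0061))):
    C=cloud("side",np.load(f"pics/{tag}.npy")).reshape(-1,3)-np.array(p)
    for z0 in range(30,150,10):
        m=(abs(C[:,0])<.1)&(abs(C[:,1])<.08)&(C[:,2]*1000>=z0)&(C[:,2]*1000<z0+10)&(C[:,1]>-.02)&(C[:,2]+p[2]>.06)
        q=C[m]*1000
        if len(q): print(tag,z0,len(q),"x",q[:,0].min().round(),q[:,0].max().round(),"y",np.percentile(q[:,1],[2,98]).round())
C=loc(cloud("top",np.load("pics/top6.npy")))
def reg(u0,u1,v0,v1,z0,z1,nm):
    q=C[v0:v1,u0:u1].reshape(-1,3); q=q[(q[:,2]>z0)&(q[:,2]<z1)]*1000; print(nm,len(q),np.percentile(q,1,axis=0).round(),np.percentile(q,99,axis=0).round())
k=lambda x,o:int(x/2.2+o)
reg(k(225,90),k(300,90),k(30,100),k(115,100),.078,.1,"jarlid"); reg(k(320,90),k(415,90),k(10,100),k(95,100),.01,.02,"round"); reg(k(80,90),k(180,90),k(55,100),k(125,100),.025,.04,"sand")
reg(k(285,90),k(435,90),k(150,100),k(270,100),.05,.065,"plaque"); reg(k(150,90),k(240,90),k(315,100),k(395,100),.008,.025,"square"); reg(k(110,90),k(430,90),k(105,100),k(180,100),.045,.06,"fence")
```

```text
side1 30 25 x -37.0 30.0 y [-1. 11.]
side1 40 35 x -38.0 33.0 y [-6. 12.]
side1 50 36 x -38.0 33.0 y [-4. 11.]
side1 60 38 x -39.0 36.0 y [-6. 12.]
side1 70 58 x -55.0 51.0 y [ 2. 13.]
side1 80 107 x -57.0 53.0 y [-11.  14.]
side1 90 78 x -60.0 58.0 y [-12.  17.]
side1 100 111 x -65.0 60.0 y [-9. 18.]
side1 110 118 x -67.0 63.0 y [ 3. 18.]
side1 120 183 x -69.0 65.0 y [-11.  20.]
side1 130 191 x -67.0 63.0 y [-11.  19.]
side1 140 59 x -43.0 37.0 y [-7. 12.]
side3 50 19 x -36.0 35.0 y [-0. 12.]
side3 60 38 x -36.0 35.0 y [-5. 13.]
side3 70 35 x -47.0 44.0 y [-0. 13.]
side3 80 112 x -55.0 56.0 y [-13.  15.]
side3 90 64 x -57.0 59.0 y [-10.  16.]
side3 100 102 x -60.0 61.0 y [-9. 19.]
side3 110 100 x -62.0 63.0 y [ 2. 19.]
side3 120 127 x -64.0 66.0 y [ 3. 20.]
side3 130 226 x -67.0 66.0 y [-10.  20.]
side3 140 79 x -40.0 43.0 y [-7. 14.]
jarlid 376 [118. -39.  80.] [171.  13.  90.]
round 794 [ 118. -185.   10.] [ 202. -102.   19.]
sand 743 [119. 104.  26.] [187. 199.  37.]
plaque 1873 [ -98. -169.   51.] [  8. -35.  62.]
square 751 [-209.   75.    9.] [-140.  144.   19.]
fence 831 [  -7. -194.   45.] [ 68. 162.  59.]
```

```bash
cat >> plan.py <<'E'
F=np.array([.5642,.0667,.142])
def W(x,y,z): # fixture-local mm -> world m
    c,s=np.cos(F[2]),np.sin(F[2]); x,y=x/1000,y/1000; return np.array([F[0]+c*x-s*y,F[1]+s*x+c*y,z])
def Lc(P):
    c,s=np.cos(F[2]),np.sin(F[2]); d=np.array(P)[:2]-F[:2]; return np.array([c*d[0]+s*d[1],-s*d[0]+c*d[1]])*1000
E
python3 - <<'E'
from plan import *
to(W(-130,-118,.1),F[2]+np.pi/2)
E
```

```text
world d [ 19.7 110.5 -42.7] tool shift (cur axes) mm [  42.9   26.  -109.1] after-turn axes [  42.7   35.2 -106.6] turn [-0.81 -0.01 -0.  ]
other-way turn [ 2.919e+01 -1.000e-02  2.000e-02]
```

```bash
python3 -m jog '0 0 0 -0.8 0 0 50;0 18 -40 0 0 0 50;0 18 -40 0 0 0 50;20 0 -26 0 0 0 50;25 0 0 0 0 0 50'
python3 -m jog '20 0 0 0 0 0 50;20 0 0 0 0 0 50;0 0 0 0 0 0 50;0 0 0 0 0 0 50'
python3 - <<'E'
from plan import *
st(); print(Lc(pose()[0])); to(W(-130,-118,.006),F[2]+np.pi/2)
E
```

```text
t: 14.15
eef_pos: [0.456, -0.0717, 0.0981]
tool_rot: [0.534, 0.466, 0.532, -0.463]
contact_force: [-0.1, -0.5, -0.9]
gripper_width: 0.586
t: 14.55
eef_pos: [0.4545, -0.0756, 0.0574]
tool_rot: [0.532, 0.466, 0.532, -0.466]
contact_force: [-0.2, -0.0, 0.0]
gripper_width: 0.588
t 14.55 p [ 0.4545 -0.0756  0.0574] jaw yaw -82.45 xaxis [-1.e-04 -2.e-04 -1.e+00] F [-0.2 -0.   0. ] w 50.2 q [ 0.3   0.36 -0.31  2.16  0.18  0.65 -1.58]
[-128.77582814 -125.38021378]
world d [ -2.3   7.1 -51.4] tool shift (cur axes) mm [51.4 -1.3 -7.4] after-turn axes [51.4 -1.2 -7.4] turn [-0.1  0.   0. ]
other-way turn [29.9  0.  -0. ]
```

```bash
python3 -m jog '15 -1 -7 -0.1 0 0 50;15 0 0 0 0 0 50;12 0 0 0 0 0 50;0 0 0 0 0 0 50;0 0 0 0 0 0 50'
python3 -m jog '8 0 0 0 0 0 50;0 0 0 0 0 0 50;0 0 0 0 0 0 50'
python3 - <<'E'
from plan import *
st(); print(Lc(pose()[0])); snap("side","side7"); snap("top","top7")
im=cv2.imread("pics/side7.png")[140:270,210:340]; cv2.imwrite("pics/side7z.png",cv2.resize(im,None,fx=4.5,fy=4.5,interpolation=cv2.INTER_CUBIC))
C=cloud("side",np.load("pics/side7.npy")).reshape(-1,3); p=pose()[0]; m=(abs(C[:,0]-p[0])<.04)&(abs(C[:,1]-p[1])<.06)&(C[:,2]>.039)&(C[:,2]<.1); q=C[m]; print((q[np.argsort(q[:,2])][:20]*1000).round())
E
```

```text
t: 15.05
eef_pos: [0.4528, -0.0687, 0.0155]
tool_rot: [0.534, 0.463, 0.534, -0.463]
contact_force: [0.5, -0.4, 0.4]
gripper_width: 0.586
t: 15.35
eef_pos: [0.4523, -0.0685, 0.0069]
tool_rot: [0.534, 0.463, 0.534, -0.463]
contact_force: [-0.5, 0.5, -0.2]
gripper_width: 0.584
t 15.35 p [ 0.4523 -0.0685  0.0069] jaw yaw -81.83 xaxis [-1.e-04 -1.e-04 -1.e+00] F [-0.5  0.5 -0.2] w 49.8 q [ 0.25  0.45 -0.28  2.19  0.24  0.53 -1.64]
[-129.94922729 -118.00895899]
[[ 458.  -11.   39.]
 [ 466.  -48.   39.]
 [ 469.  -48.   39.]
 [ 476.  -87.   39.]
 [ 474.  -64.   39.]
 [ 467.  -37.   39.]
 [ 467.  -89.   39.]
 [ 479.  -81.   39.]
 [ 471.  -41.   39.]
 [ 481. -123.   39.]
 [ 474. -125.   39.]
 [ 490.  -96.   39.]
 [ 463.  -54.   39.]
 [ 475.  -75.   39.]
 [ 463.  -49.   39.]
 [ 485.  -79.   40.]
 [ 468. -100.   40.]
 [ 463.  -26.   40.]
 [ 471.  -94.   40.]
 [ 471.  -64.   40.]]
```

View pics/side7z.png

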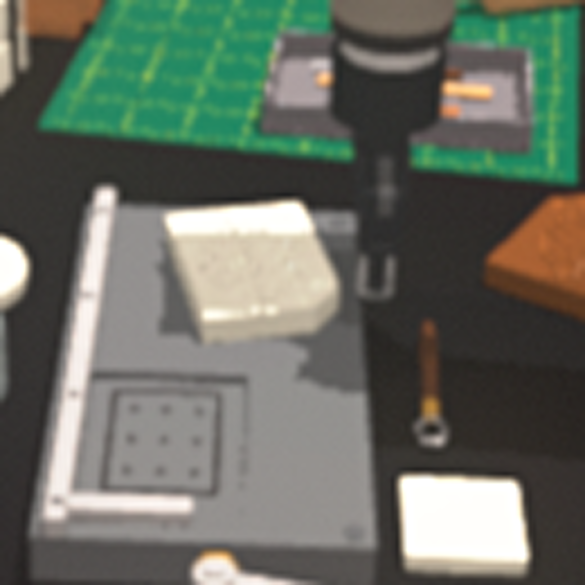

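The fingertip at (375, 295) is just in front of the plaque's near face, with the plaque still at its starting yaw. I'll push toward the fence along tool +y.

```bash
python3 -m jog '0 8 0 0 0 0 50;0 8 0 0 0 0 50;0 8 0 0 0 0 50;0 8 0 0 0 0 50;0 6 0 0 0 0 50'
python3 -m jog '0 6 0 0 0 0 50;0 6 0 0 0 0 50;0 6 0 0 0 0 50;0 0 0 0 0 0 50'
python3 - <<'E'
from plan import *
st(); print(Lc(pose()[0])); snap("side","side8"); snap("top","top8")
im=cv2.imread("pics/side8.png")[140:270,210:340]; cv2.imwrite("pics/side8z.png",cv2.resize(im,None,fx=4.5,fy=4.5,interpolation=cv2.INTER_CUBIC))
E
```

```text
t: 15.95
eef_pos: [0.4907, -0.0628, 0.0068]
tool_rot: [0.534, 0.463, 0.535, -0.463]
contact_force: [-1.8, 0.2, 0.9]
gripper_width: 0.589
t: 16.35
eef_pos: [0.5093, -0.0602, 0.0071]
tool_rot: [0.535, 0.464, 0.534, -0.463]
contact_force: [-0.3, 0.3, -0.4]
gripper_width: 0.59
t 16.35 p [ 0.5093 -0.0602  0.0071] jaw yaw -81.81 xaxis [ 1.8e-03  3.0e-04 -1.0e+00] F [-0.3  0.3 -0.4] w 50.4 q [ 0.22  0.51 -0.28  2.07  0.24  0.59 -1.65]
[ -72.35380376 -117.85347344]
```

View pics/side8z.png

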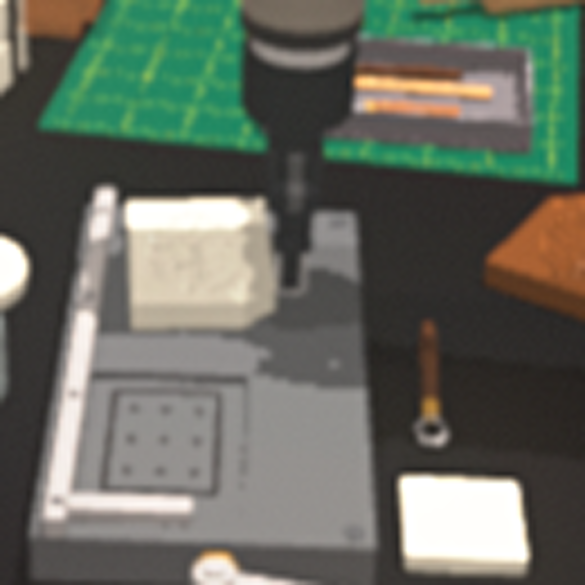

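The plaque at (200, 265) is now square to the fixture, with a gap left to the fence at (85, 250). Pushing on.

```bash
python3 -m jog '0 6 0 0 0 0 50;0 6 0 0 0 0 50;0 4 0 0 0 0 50;0 0 0 0 0 0 50'
python3 -m jog '0 2 0 0 0 0 50;0 0 0 0 0 0 50'
python3 -m jog '0 2 0 0 0 0 50;0 0 0 0 0 0 50'
python3 - <<'E'
from plan import *
st(); print(Lc(pose()[0]))
E
```

```text
t: 16.85
eef_pos: [0.5247, -0.058, 0.007]
tool_rot: [0.535, 0.463, 0.534, -0.463]
contact_force: [0.2, 0.8, 0.0]
gripper_width: 0.585
t: 17.05
eef_pos: [0.5257, -0.0579, 0.0069]
tool_rot: [0.534, 0.463, 0.534, -0.463]
contact_force: [-0.1, -0.0, 0.1]
gripper_width: 0.586
t: 17.25
eef_pos: [0.5276, -0.0576, 0.0069]
tool_rot: [0.534, 0.463, 0.534, -0.463]
contact_force: [-0.7, 0.3, -0.8]
gripper_width: 0.584
t 17.25 p [ 0.5276 -0.0576  0.0069] jaw yaw -81.82 xaxis [-1.e-04 -0.e+00 -1.e+00] F [-0.7  0.3 -0.8] w 49.9 q [ 0.21  0.53 -0.27  2.03  0.24  0.61 -1.66]
[ -53.86291102 -117.91118571]
```

```bash
python3 -m jog '0 1.5 0 0 0 0 50;0 0 0 0 0 0 50'
python3 -m jog '0 1.5 0 0 0 0 50;0 0 0 0 0 0 50'
python3 -m jog '0 1.5 0 0 0 0 50;0 0 0 0 0 0 50'
python3 - <<'E'
from plan import *
st(); print(Lc(pose()[0]));snap("side","side9"); snap("top","top9")
im=cv2.imread("pics/side9.png")[140:270,210:340]; cv2.imwrite("pics/side9z.png",cv2.resize(im,None,fx=4.5,fy=4.5,interpolation=cv2.INTER_CUBIC))
E
```

```text
t: 17.45
eef_pos: [0.5288, -0.0576, 0.0068]
tool_rot: [0.534, 0.463, 0.534, -0.463]
contact_force: [-2.6, -0.0, 1.0]
gripper_width: 0.586
t: 17.65
eef_pos: [0.5288, -0.0576, 0.0066]
tool_rot: [0.534, 0.462, 0.535, -0.464]
contact_force: [-5.7, 0.3, 4.1]
gripper_width: 0.584
t: 17.85
eef_pos: [0.5287, -0.0576, 0.0063]
tool_rot: [0.533, 0.461, 0.536, -0.465]
contact_force: [-10.1, -0.3, 6.6]
gripper_width: 0.584
t 17.85 p [ 0.5287 -0.0576  0.0063] jaw yaw -81.82 xaxis [-0.0062 -0.0012 -1.    ] F [-10.1  -0.3   6.6] w 49.9 q [ 0.21  0.54 -0.27  2.02  0.24  0.62 -1.66]
[ -52.72655699 -118.04475044]
```

View pics/side9z.png

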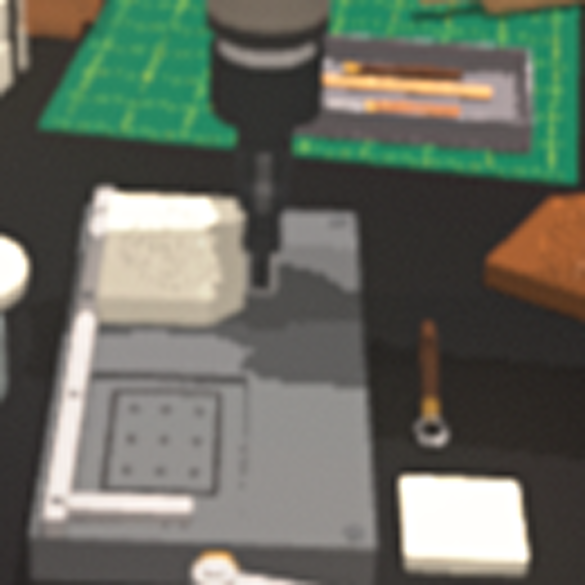

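The force rises sharply at local x = -52.7, and the picture shows the plaque flush along the fence at (100, 255). I'll retreat, lift, and turn 90° for the +y push.

```bash
python3 -m jog '0 -12 0 0 0 0 50;0 -20 0 0 0 0 50;-30 0 0 0 0 0 50;-40 0 0 -1.4 0 0 50;-20 0 0 -1.4 0 0 50'
python3 -m jog '0 0 0 -1.4 0 0 50;0 0 0 -1.4 0 0 50;0 0 0 -1.4 0 0 50;0 0 0 -1.4 0 0 50;0 0 0 -1.4 0 0 50'
python3 -m jog '0 0 0 -1.4 0 0 50;0 0 0 -1.4 0 0 50;0 0 0 -1.4 0 0 50;0 0 0 -1 0 0 50;0 0 0 0 0 0 50'
python3 - <<'E'
from plan import *
st(); print(Lc(pose()[0])); to(W(5,-208,.1),F[2]); snap("top","top10")
im=cv2.imread("pics/top10.png")[140:270,90:305]; cv2.imwrite("pics/top10z.png",cv2.resize(im,None,fx=3.6,fy=3.6,interpolation=cv2.INTER_CUBIC))
E
```

```text
t: 18.45
eef_pos: [0.5021, -0.0615, 0.0999]
tool_rot: [0.599, 0.379, 0.596, -0.377]
contact_force: [0.8, -0.2, 0.4]
gripper_width: 0.582
t: 18.95
eef_pos: [0.5009, -0.0616, 0.0972]
tool_rot: [0.694, 0.139, 0.693, -0.139]
contact_force: [0.2, -0.8, 0.3]
gripper_width: 0.587
t: 19.45
eef_pos: [0.5007, -0.0616, 0.097]
tool_rot: [0.706, -0.05, 0.705, 0.051]
contact_force: [0.0, -0.3, 0.2]
gripper_width: 0.584
t 19.45 p [ 0.5007 -0.0616  0.097 ] jaw yaw 8.2 xaxis [ 1.6e-03  5.0e-04 -1.0e+00] F [ 0.  -0.3  0.2] w 49.8 q [ 0.56  0.42 -0.68  2.02  0.36  0.82 -0.18]
[ -81.02590688 -118.02226795]
world d [ 97.9 -76.9   3. ] tool shift (cur axes) mm [ -2.8 -90.1  85.9] after-turn axes [ -3. -90.  86.] turn [ 0.01  0.02 -0.  ]
other-way turn [-2.999e+01  0.000e+00  2.000e-02]
```

View pics/top10z.png

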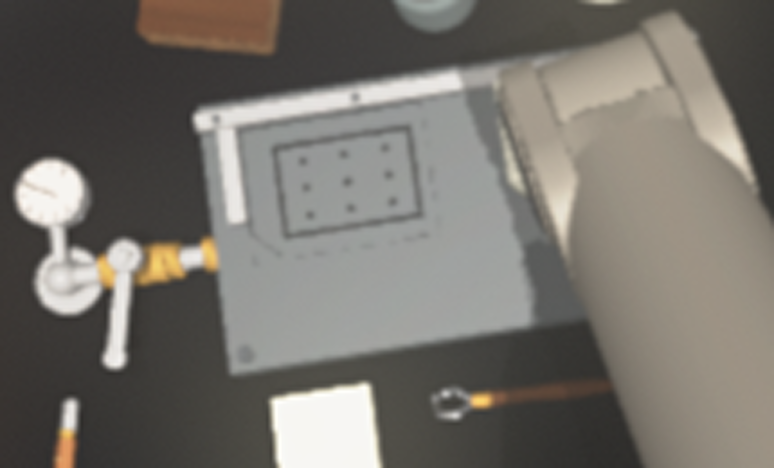

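```bash
python3 -m jog '0 -30 29 0 0 0 50;0 -32 29 0 0 0 50;0 -32 28 0 0 0 50;0 0 0 0 0 0 50;0 0 0 0 0 0 50'
python3 - <<'E'
from plan import *
st(); print(Lc(pose()[0])); to(W(5,-212,.007),F[2]); snap("top","top11");snap("side","side11")
im=cv2.imread("pics/top11.png")[140:270,90:305]; cv2.imwrite("pics/top11z.png",cv2.resize(im,None,fx=3.6,fy=3.6,interpolation=cv2.INTER_CUBIC))
im=cv2.imread("pics/side11.png")[140:270,210:340]; cv2.imwrite("pics/side11z.png",cv2.resize(im,None,fx=4.5,fy=4.5,interpolation=cv2.INTER_CUBIC))
E
```

```text
t: 20.0
eef_pos: [0.5991, -0.1427, 0.0965]
tool_rot: [0.705, -0.049, 0.705, 0.049]
contact_force: [-0.0, 0.5, -0.2]
gripper_width: 0.586
t 20.0 p [ 0.5991 -0.1427  0.0965] jaw yaw 7.98 xaxis [ 1.e-04  5.e-04 -1.e+00] F [-0.   0.5 -0.2] w 50.1 q [ 0.59  0.57 -0.62  1.76  0.4   0.94 -0.06]
[   4.87143564 -212.17612331]
world d [  0.1   0.2 -89.5] tool shift (cur axes) mm [89.5  0.1  0.1] after-turn axes [89.5  0.2  0.1] turn [-0.03  0.   -0.  ]
other-way turn [ 2.997e+01 -1.000e-02 -0.000e+00]
```

View pics/top11z.png

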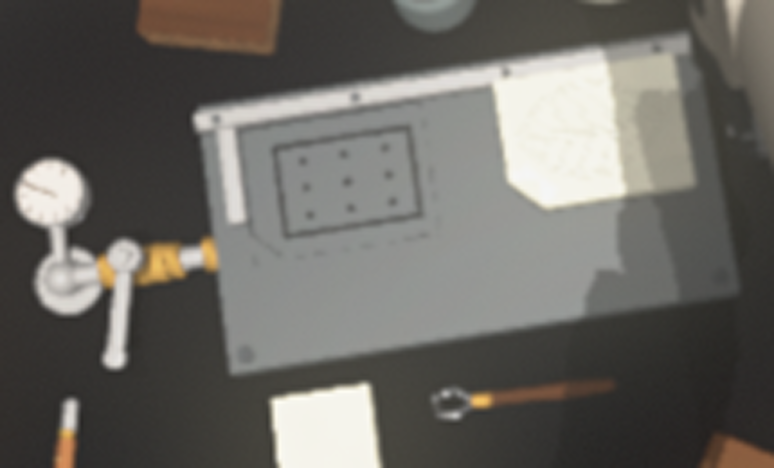

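View pics/side11z.png

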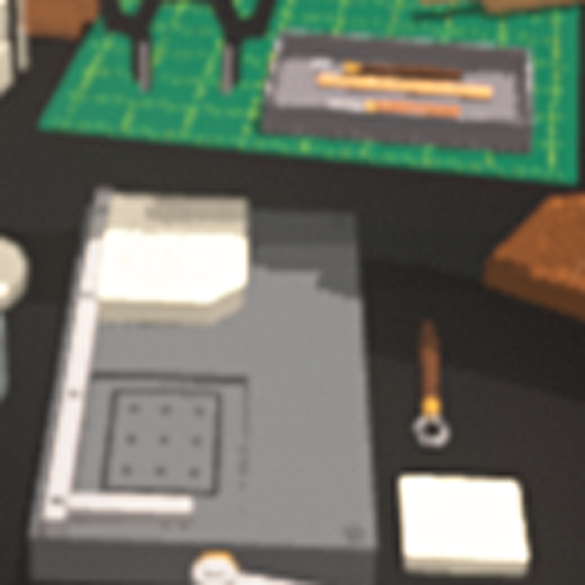

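Clear view now: the plaque lies against the fence, with corners at (493, 85), (675, 52), (695, 187) and (547, 209). I'll fit its pose.

Run:
```python
from fit import *
from plan import Lc,F
tz=lambda u,v:(u/3.6+90-.36,v/3.6+140-.36)
obs=[((48,65,56),tz(493,85)),((48,-65,56),tz(675,52)),((-48,-65,56),tz(695,187)),((-48,43,56),tz(547,209)),((-26,65,56),tz(510,183))]
p,r=fit([("top",P,uv) for P,uv in obs],[.58,-.05,.14]); print(p.round(4),Lc(p[:2]).round(1),np.degrees(p[2]-F[2]).round(2),r.round(1).tolist())
```

```text
[ 0.5862 -0.0467  0.1459] [   5.8 -115.4] 0.22 [[0.4, -0.4], [-0.4, 0.8], [0.4, -0.7], [-0.4, 0.0], [0.0, 0.3]]
```

```bash
python3 -m jog '25 0 0 0 0 0 50;25 0 0 0 0 0 50;20 0 0 0 0 0 50;12 0 0 0 0 0 50;0 0 0 0 0 0 50'
python3 -m jog '0 0 0 0 0 0 50;0 0 0 0 0 0 50'
python3 - <<'E'
from plan import *
st(); print(Lc(pose()[0])); to(W(5,-195,.007),F[2]); snap("side","side12")
im=cv2.imread("pics/side12.png")[140:270,210:340]; cv2.imwrite("pics/side12z.png",cv2.resize(im,None,fx=4.5,fy=4.5,interpolation=cv2.INTER_CUBIC))
E
```

```text
t: 20.6
eef_pos: [0.5971, -0.1413, 0.0136]
tool_rot: [0.704, -0.05, 0.706, 0.051]
contact_force: [-0.3, 0.3, 0.2]
gripper_width: 0.584
t: 20.8
eef_pos: [0.5997, -0.1422, 0.0162]
tool_rot: [0.706, -0.051, 0.705, 0.05]
contact_force: [-0.1, 0.6, 0.1]
gripper_width: 0.587
t 20.8 p [ 0.5997 -0.1422  0.0162] jaw yaw 8.18 xaxis [ 2.e-03 -3.e-04 -1.e+00] F [-0.1  0.6  0.1] w 50.2 q [ 0.55  0.67 -0.57  1.81  0.49  0.8  -0.12]
[   5.60216128 -211.85453339]
world d [-3.  16.6 -9.2] tool shift (cur axes) mm [ 9.2 16.9 -0.6] after-turn axes [ 9.2 16.9 -0.6] turn [0.01 0.02 0.01]
other-way turn [-2.999e+01 -1.000e-02  3.000e-02]
```

View pics/side12z.png

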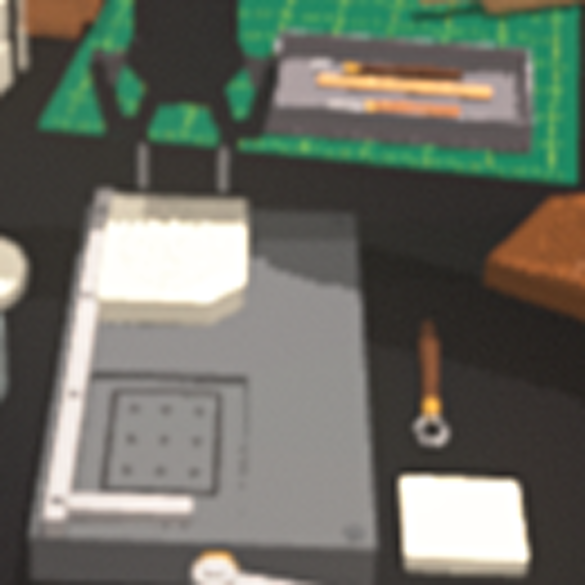

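```bash
python3 -m jog '5 0 0 0 0 0 50;4 0 0 0 0 0 50;0 0 0 0 0 0 50;0 0 0 0 0 0 50'
python3 -m jog '0 8 0 0 0 0 50;0 8 0 0 0 0 50;0 8 0 0 0 0 50;0 8 0 0 0 0 50;0 8 0 0 0 0 50'
python3 - <<'E'
from plan import *
st(); print(Lc(pose()[0]))
E
```

```text
t: 21.25
eef_pos: [0.5987, -0.1424, 0.0057]
tool_rot: [0.705, -0.05, 0.705, 0.05]
contact_force: [0.2, -0.1, 0.1]
gripper_width: 0.583
t: 21.75
eef_pos: [0.593, -0.1024, 0.006]
tool_rot: [0.705, -0.051, 0.705, 0.05]
contact_force: [0.4, -2.2, 1.4]
gripper_width: 0.583
t 21.75 p [ 0.593  -0.1024  0.006 ] jaw yaw 8.19 xaxis [-0.e+00 -7.e-04 -1.e+00] F [ 0.4 -2.2  1.4] w 49.8 q [ 0.48  0.67 -0.56  1.84  0.5   0.77 -0.2 ]
[   4.57437117 -171.4759342 ]
```

```bash
python3 -m jog '0 10 0 0 0 0 50;0 10 0.2 0 0 0 50;0 10 0 0 0 0 50;0 10 0.2 0 0 0 50;0 10 0 0 0 0 50'
python3 -m jog '0 8 0.2 0 0 0 50;0 8 0 0 0 0 50;0 8 0 0 0 0 50;0 0 0 0 0 0 50'
python3 - <<'E'
from plan import *
st(); print(Lc(pose()[0])); snap("top","top13"); snap("side","side13")
im=cv2.imread("pics/top13.png")[140:270,90:305]; cv2.imwrite("pics/top13z.png",cv2.resize(im,None,fx=3.6,fy=3.6,interpolation=cv2.INTER_CUBIC))
im=cv2.imread("pics/side13.png")[140:270,210:340]; cv2.imwrite("pics/side13z.png",cv2.resize(im,None,fx=4.5,fy=4.5,interpolation=cv2.INTER_CUBIC))
E
```

```text
t: 22.25
eef_pos: [0.5861, -0.0525, 0.0059]
tool_rot: [0.705, -0.051, 0.705, 0.05]
contact_force: [-0.9, -3.5, 1.3]
gripper_width: 0.583
t: 22.65
eef_pos: [0.5832, -0.0271, 0.006]
tool_rot: [0.705, -0.051, 0.705, 0.052]
contact_force: [-0.9, 0.3, -0.1]
gripper_width: 0.583
t 22.65 p [ 0.5832 -0.0271  0.006 ] jaw yaw 8.29 xaxis [ 4.0e-04  1.7e-03 -1.0e+00] F [-0.9  0.3 -0.1] w 49.8 q [ 0.37  0.65 -0.57  1.89  0.5   0.75 -0.33]
[  5.51270906 -95.51274709]
```

View pics/top13z.png

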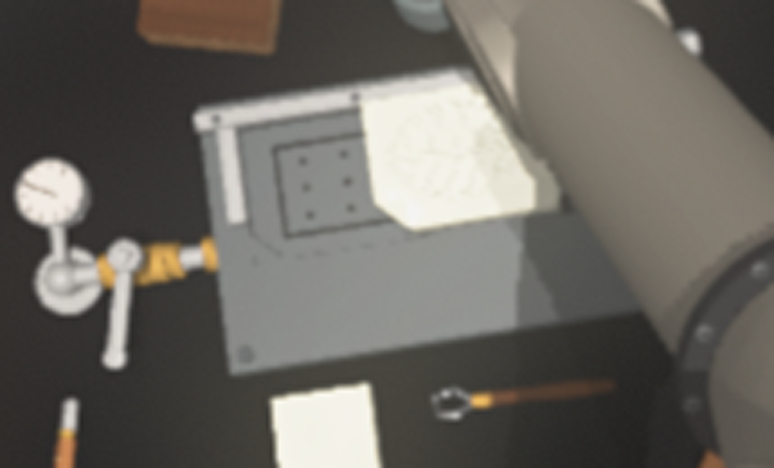

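View pics/side13z.png

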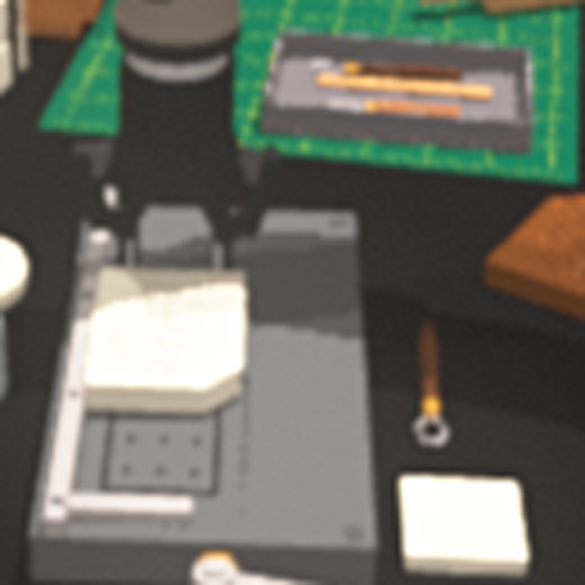

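The plaque has slid along the fence, still square, and its leading edge is over the pocket. Continuing slowly.

```bash
python3 -m jog '0 6 0 0 0 0 50;0 6 0.2 0 0 0 50;0 6 0 0 0 0 50;0 6 0 0 0 0 50;0 6 0.2 0 0 0 50'
python3 -m jog '0 6 0 0 0 0 50;0 6 0 0 0 0 50;0 6 0.2 0 0 0 50;0 6 0 0 0 0 50;0 6 0 0 0 0 50'
python3 - <<'E'
from plan import *
st(); print(Lc(pose()[0])); snap("top","top14"); snap("side","side14")
im=cv2.imread("pics/top14.png")[140:270,90:305]; cv2.imwrite("pics/top14z.png",cv2.resize(im,None,fx=3.6,fy=3.6,interpolation=cv2.INTER_CUBIC))
im=cv2.imread("pics/side14.png")[140:270,210:340]; cv2.imwrite("pics/side14z.png",cv2.resize(im,None,fx=4.5,fy=4.5,interpolation=cv2.INTER_CUBIC))
E
```

```text
t: 23.25
eef_pos: [0.5792, 0.0008, 0.0059]
tool_rot: [0.705, -0.051, 0.705, 0.05]
contact_force: [-0.6, -2.6, 0.3]
gripper_width: 0.587
t: 23.75
eef_pos: [0.5752, 0.031, 0.0059]
tool_rot: [0.705, -0.05, 0.705, 0.051]
contact_force: [0.2, -1.3, -0.6]
gripper_width: 0.587
t 23.75 p [0.5752 0.031  0.0059] jaw yaw 8.18 xaxis [ 2.e-04  6.e-04 -1.e+00] F [ 0.2 -1.3 -0.6] w 50.1 q [ 0.27  0.64 -0.57  1.91  0.5   0.74 -0.44]
[  5.86528803 -36.91723045]
```

View pics/top14z.png

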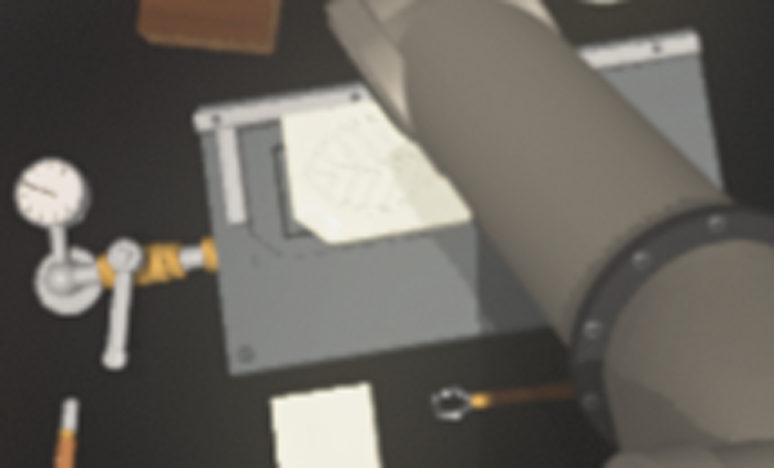

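View pics/side14z.png

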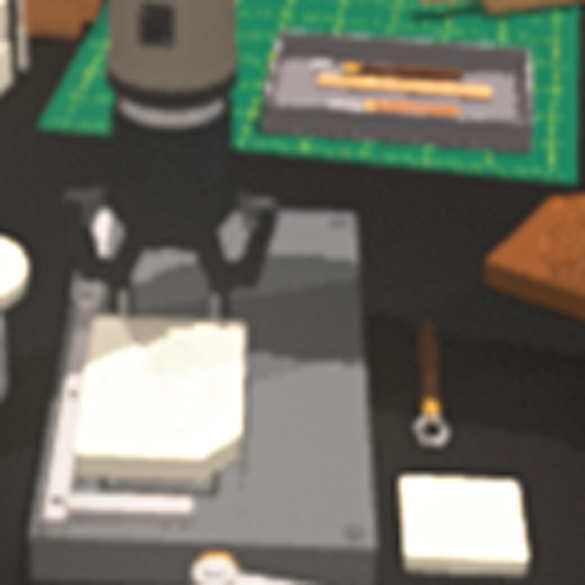

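It is now tipped into the pocket and still along the fence, with about 33 mm to go.

```bash
python3 -m jog '0 5 0 0 0 0 50;0 5 0.1 0 0 0 50;0 5 0 0 0 0 50;0 5 0 0 0 0 50;0 5 0 0 0 0 50'
python3 -m jog '0 2 0 0 0 0 50;0 2 0 0 0 0 50;0 0 0 0 0 0 50'
python3 -m jog '0 2 0 0 0 0 50;0 0 0 0 0 0 50'
python3 - <<'E'
from plan import *
st(); print(Lc(pose()[0]))
E
```

```text
t: 24.35
eef_pos: [0.5717, 0.0552, 0.0059]
tool_rot: [0.705, -0.05, 0.705, 0.05]
contact_force: [-0.7, -1.2, -0.7]
gripper_width: 0.589
t: 24.65
eef_pos: [0.5712, 0.0592, 0.006]
tool_rot: [0.705, -0.05, 0.705, 0.051]
contact_force: [0.9, -0.9, 0.5]
gripper_width: 0.587
t: 24.85
eef_pos: [0.571, 0.0608, 0.0059]
tool_rot: [0.705, -0.05, 0.705, 0.05]
contact_force: [0.9, 0.1, 0.2]
gripper_width: 0.585
t 24.85 p [0.571  0.0608 0.0059] jaw yaw 8.18 xaxis [ 1.e-04  1.e-04 -1.e+00] F [0.9 0.1 0.2] w 50.0 q [ 0.22  0.64 -0.57  1.91  0.5   0.74 -0.5 ]
[ 5.89174484 -6.76178081]
```

```bash
python3 -m jog '0 2 0 0 0 0 50;0 0 0 0 0 0 50'
python3 -m jog '0 1.5 0 0 0 0 50;0 0 0 0 0 0 50'
python3 - <<'E'
from plan import *
st(); print(Lc(pose()[0])); snap("top","top15"); snap("side","side15")
im=cv2.imread("pics/top15.png")[140:270,90:305]; cv2.imwrite("pics/top15z.png",cv2.resize(im,None,fx=3.6,fy=3.6,interpolation=cv2.INTER_CUBIC))
im=cv2.imread("pics/side15.png")[180:290,200:310]; cv2.imwrite("pics/side15z.png",cv2.resize(im,None,fx=5,fy=5,interpolation=cv2.INTER_CUBIC))
E
```

```text
t: 25.05
eef_pos: [0.5706, 0.0631, 0.0059]
tool_rot: [0.705, -0.05, 0.705, 0.051]
contact_force: [0.4, 0.2, -0.2]
gripper_width: 0.586
t: 25.25
eef_pos: [0.5705, 0.0644, 0.006]
tool_rot: [0.705, -0.05, 0.705, 0.05]
contact_force: [0.5, -0.5, -0.4]
gripper_width: 0.579
t 25.25 p [0.5705 0.0644 0.006 ] jaw yaw 8.18 xaxis [ 2.e-04  1.e-04 -1.e+00] F [ 0.5 -0.5 -0.4] w 49.5 q [ 0.21  0.64 -0.57  1.91  0.5   0.74 -0.5 ]
[ 5.91292538 -3.19878066]
```

View pics/top15z.png

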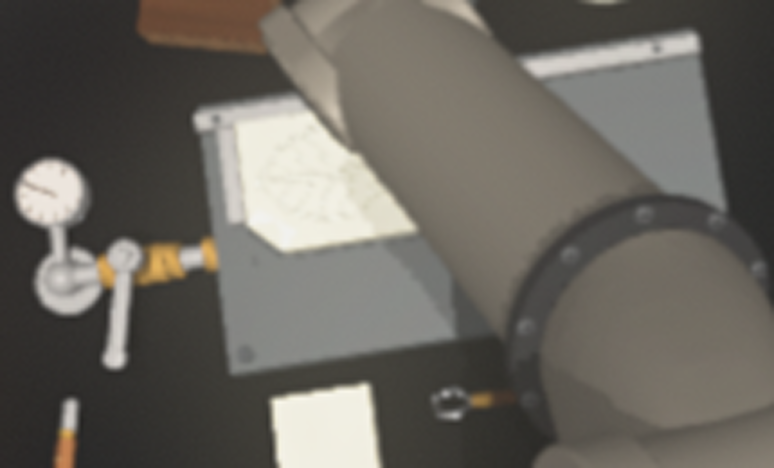

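View pics/side15z.png

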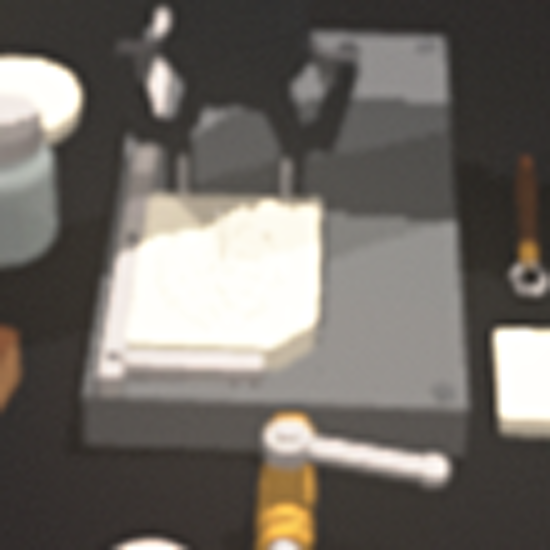

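```bash
cat > pl.py <<'E'
from fit import *
from plan import Lc,F
import sys
def plane(tags):
    for tag in tags:
        cam=tag[:4].rstrip("0123456789") if tag[0]=="s" else "top"
        C=cloud(cam,np.load(f"pics/{tag}.npy")).reshape(-1,3); im=cv2.imread(f"pics/{tag}.png").reshape(-1,3).astype(int)
        c,s=np.cos(F[2]),np.sin(F[2]); d=C[:,:2]-F[:2]; L=np.c_[d@np.array([[c,-s],[s,c]]),C[:,2]]*1000
        m=(L[:,0]>-30)&(L[:,0]<48)&(L[:,1]>15)&(L[:,1]<130)&(im.min(1)>110)&(L[:,2]>40)&(L[:,2]<66)
        q=L[m]; A=np.c_[q[:,0]-5,q[:,1]-72,np.ones(len(q))]; k=np.linalg.lstsq(A,q[:,2],rcond=None)[0]
        dk=(L[:,0]>-110)&(L[:,0]<-60)&(L[:,1]>-20)&(L[:,1]<150)&(L[:,2]>25)&(L[:,2]<45)
        print(tag,len(q),"slope x,y",k[:2].round(4),"z",k[2].round(1),"deck",np.median(L[dk,2]).round(1))
plane(sys.argv[1:])
E
python3 pl.py top14 top15 side14 side15
```

```text
top14 985 slope x,y [ 0.0009 -0.0638] z 52.1 deck 35.9
top15 908 slope x,y [ 0.0006 -0.0026] z 50.2 deck 35.9
side14 720 slope x,y [ 0.004  -0.1052] z 53.1 deck 38.0
side15 758 slope x,y [ 0.0034 -0.0045] z 52.2 deck 37.9
```

```bash
python3 -m jog '0 1.5 0 0 0 0 50;0 0 0 0 0 0 50'
python3 -m jog '0 1 0 0 0 0 50;0 0 0 0 0 0 50'
python3 - <<'E'
from plan import *
st(); print(Lc(pose()[0]))
E
```

```text
t: 25.55
eef_pos: [0.5703, 0.0658, 0.006]
tool_rot: [0.705, -0.05, 0.705, 0.05]
contact_force: [1.4, -0.4, 0.7]
gripper_width: 0.585
t: 25.75
eef_pos: [0.5702, 0.0662, 0.0059]
tool_rot: [0.705, -0.051, 0.705, 0.05]
contact_force: [0.4, -3.3, 0.6]
gripper_width: 0.586
t 25.75 p [0.5702 0.0662 0.0059] jaw yaw 8.16 xaxis [ 1.e-04 -7.e-04 -1.e+00] F [ 0.4 -3.3  0.6] w 50.0 q [ 0.21  0.64 -0.57  1.91  0.5   0.74 -0.51]
[ 5.89897767 -1.37506886]
```

The plaque is flat, with its top 14.3 mm above the deck, and it is meeting the stop. One more small push will confirm, then I'll back off.

```bash
python3 -m jog '0 1 0 0 0 0 50;0 0 0 0 0 0 50'
python3 -m jog '0 -10 0 0 0 0 50;0 -15 0 0 0 0 50;-30 0 0 0 0 0 30;-40 0 0 0 0 0 0;-40 0 0 0 0 0 0'
python3 -m jog '0 -40 -40 0 0 0 0;0 -40 -30 0 0 0 0;0 -40 0 0 0 0 0;0 0 0 0 0 0 0'
python3 - <<'E'
from plan import *
st(); print(Lc(pose()[0])); snap("top","top16"); snap("side","side16")
im=cv2.imread("pics/top16.png")[140:270,90:305]; cv2.imwrite("pics/top16z.png",cv2.resize(im,None,fx=3.6,fy=3.6,interpolation=cv2.INTER_CUBIC))
im=cv2.imread("pics/side16.png")[170:320,200:340]; cv2.imwrite("pics/side16z.png",cv2.resize(im,None,fx=4,fy=4,interpolation=cv2.INTER_CUBIC))
E
python3 pl.py top16 side16
```

```text
t: 25.95
eef_pos: [0.5702, 0.0662, 0.0059]
tool_rot: [0.705, -0.051, 0.705, 0.049]
contact_force: [0.5, -6.3, 1.8]
gripper_width: 0.584
t: 26.45
eef_pos: [0.573, 0.0421, 0.1166]
tool_rot: [0.705, -0.05, 0.706, 0.05]
contact_force: [0.9, 0.4, 0.4]
gripper_width: 0.077
t: 26.85
eef_pos: [0.5245, -0.0885, 0.1156]
tool_rot: [0.705, -0.048, 0.706, 0.046]
contact_force: [0.9, 1.3, 0.2]
gripper_width: -0.002
t 26.85 p [ 0.5245 -0.0885  0.1156] jaw yaw 7.61 xaxis [-5.0e-04 -3.2e-03 -1.0e+00] F [0.9 1.3 0.2] w -0.2 q [ 0.57  0.42 -0.65  1.95  0.33  0.88 -0.12]
[ -61.30027709 -148.0468629 ]
top16 1333 slope x,y [0.0021 0.0005] z 50.2 deck 35.9
side16 753 slope x,y [-0.0007 -0.0017] z 52.1 deck 38.0
```

View pics/top16z.png

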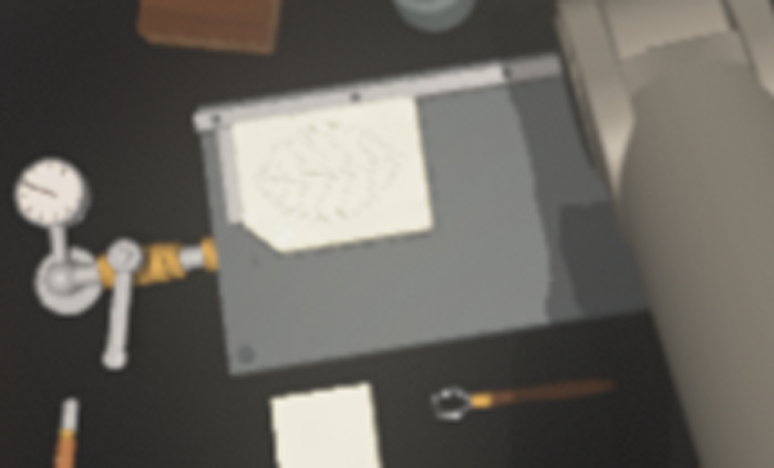

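View pics/side16z.png

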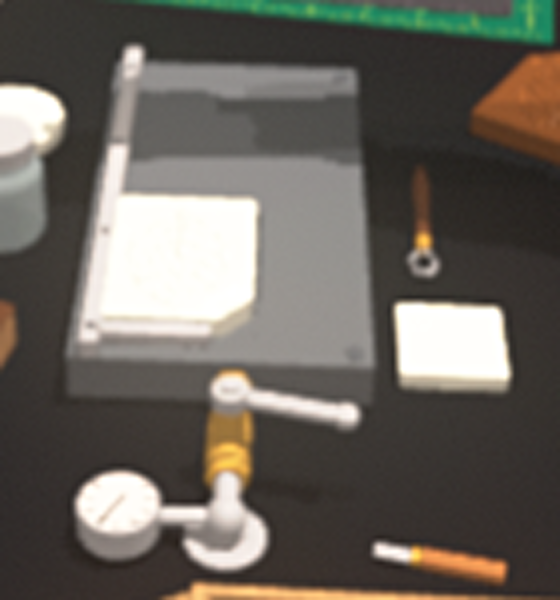

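The plaque sits flat in the pocket, its clipped corner against the fill and its end against the stop bar, and the bystanders are where they were. Next is the lever, so I'll measure its angle and the obstacles nearby.

Run:
```python
from fit import *
from plan import Lc,F,W
ax=W(-30,222,.06); print("axis",ax)
for cam,tag in(("top","top16"),("side","side16")):
    C=cloud(cam,np.load(f"pics/{tag}.npy")); im=cv2.imread(f"pics/{tag}.png").astype(int)
    P=C.reshape(-1,3); r=np.hypot(P[:,0]-ax[0],P[:,1]-ax[1]); m=(P[:,2]>.05)&(P[:,2]<.075)&(r>.02)&(r<.09)
    q=P[m]; print(cam,m.sum(),"z",np.median(q[:,2]).round(4)); d=q[:,:2]-ax[:2]
    c=d.mean(0); u,s,v=np.linalg.svd(d-c); a=v[0]*np.sign(v[0]@c); print("centroid ang",np.degrees(np.arctan2(c[1],c[0])).round(1),"line ang",np.degrees(np.arctan2(a[1],a[0])).round(1),"perp offset of axis mm",((c[0]*a[1]-c[1]*a[0])*1000).round(1), "rmax",(np.hypot(*d.T).max()*1000).round())
    for nm,m in(("gauge/pipe",(r<.15)&(P[:,1]>ax[1]+.02)&(P[:,2]>.015)&(P[:,2]<.2)),("tall left",(P[:,1]>.36)&(P[:,0]<.62)&(P[:,0]>.25)&(P[:,2]>.03)&(P[:,2]<.3))):
        q=P[m]; print(nm,len(q), np.percentile(q,[0,50,100],axis=0).round(3).tolist() if len(q) else "")
```

```text
axis [0.50308379 0.28221986 0.06      ]
top 122 z 0.0632
centroid ang -175.5 line ang 140.8 perp offset of axis mm -29.7 rmax 90.0
gauge/pipe 451 [[0.483, 0.303, 0.015], [0.543, 0.341, 0.027], [0.578, 0.372, 0.036]]
tall left 4148 [[0.25, 0.361, 0.03], [0.412, 0.498, 0.069], [0.62, 0.615, 0.115]]
side 149 z 0.0636
centroid ang -165.8 line ang 137.8 perp offset of axis mm -30.0 rmax 90.0
gauge/pipe 562 [[0.481, 0.303, 0.015], [0.54, 0.347, 0.028], [0.578, 0.374, 0.034]]
tall left 6903 [[0.25, 0.36, 0.03], [0.441, 0.476, 0.08], [0.62, 0.642, 0.114]]
```

Run:
```python
from fit import *
from plan import W
ax=W(-30,222,.06)
for cam,tag in(("top","top16"),("side","side16")):
    P=cloud(cam,np.load(f"pics/{tag}.npy")).reshape(-1,3); d=P[:,:2]-ax[:2]; r=np.hypot(*d.T)
    m=(P[:,2]>.055)&(P[:,2]<.072)&(r>.02)&(r<.085)&(d[:,0]<-.015)&(abs(d[:,1])<.03)
    q=P[m]; d=q[:,:2]-ax[:2]; c=d.mean(0); u,s,v=np.linalg.svd(d-c); a=v[0]*np.sign(v[0]@c); print(cam,len(q),"z",np.median(q[:,2]).round(4),"centroid ang",np.degrees(np.arctan2(c[1],c[0])).round(1),"line",np.degrees(np.arctan2(a[1],a[0])).round(1),"perp",((c[0]*a[1]-c[1]*a[0])*1000).round(1),"rmax",(np.hypot(*d.T).max()*1000).round())
    for x0 in np.arange(.3,.6,.04):
        b=P[(P[:,0]>x0)&(P[:,0]<x0+.04)&(P[:,1]>.33)&(P[:,2]>.06)&(P[:,2]<.2)]; 
        if len(b): print(round(x0,2),"box y min",np.percentile(b[:,1],2).round(3),"z max",b[:,2].max().round(3))
```

```text
top 113 z 0.0634 centroid ang 176.7 line 176.2 perp -0.5 rmax 76.0
0.3 box y min 0.448 z max 0.113
0.34 box y min 0.453 z max 0.115
0.38 box y min 0.458 z max 0.114
0.42 box y min 0.462 z max 0.114
0.46 box y min 0.468 z max 0.115
0.5 box y min 0.475 z max 0.101
0.54 box y min 0.48 z max 0.074
side 123 z 0.0642 centroid ang 173.1 line 175.4 perp 2.0 rmax 78.0
0.3 box y min 0.453 z max 0.114
0.34 box y min 0.457 z max 0.112
0.38 box y min 0.461 z max 0.113
0.42 box y min 0.467 z max 0.113
0.46 box y min 0.473 z max 0.114
0.5 box y min 0.479 z max 0.098
0.54 box y min 0.481 z max 0.072
0.58 box y min 0.619 z max 0.113
```

```bash
python3 -m jog '0 0 0 -1.4 0 0 35;0 0 0 -1.4 0 0 35;0 0 0 -1.4 0 0 35;0 0 0 -1.4 0 0 35;0 0 0 -1.4 0 0 35'
python3 -m jog '0 0 0 -1.4 0 0 35;0 0 0 -1.4 0 0 35;0 0 0 -1.4 0 0 35;0 0 0 -1.4 0 0 35;0 0 0 -0.45 0 0 35'
python3 - <<'E'
from plan import *
st(); print(Lc(pose()[0])); to(np.array([.4534,.2861,.1]),np.radians(86))
E
```

```text
t: 27.45
eef_pos: [0.5255, -0.0788, 0.116]
tool_rot: [0.639, -0.302, 0.639, 0.303]
contact_force: [0.2, -0.2, -0.4]
gripper_width: 0.406
t: 27.95
eef_pos: [0.5254, -0.0789, 0.1159]
tool_rot: [0.514, -0.486, 0.513, 0.487]
contact_force: [-1.4, 0.1, 0.3]
gripper_width: 0.41
t 27.95 p [ 0.5254 -0.0789  0.1159] jaw yaw 86.88 xaxis [ 2.0e-04  1.6e-03 -1.0e+00] F [-1.4  0.1  0.3] w 35.0 q [ 0.79  0.53 -0.97  1.93  0.53  0.96  1.08]
[ -59.0057579  -138.65278601]
world d [-72.  365.  -15.9] tool shift (cur axes) mm [ 16.5  91.8 360.5] after-turn axes [ 15.9  97.3 359.1] turn [0.15 0.02 0.  ]
other-way turn [-2.985e+01 -0.000e+00  2.000e-02]
```

```bash
python3 -m jog '0 9 36 0 0 0 35;0 9 36 0 0 0 35;0 9 36 0 0 0 35;0 9 36 0 0 0 35;0 9 36 0 0 0 35'
python3 -m jog '0 9 36 0.1 0 0 35;0 9 36 0 0 0 35;0 9 36 0 0 0 35;0 9 36 0 0 0 35;0 9 36 0 0 0 35'
python3 -m jog '0 0 0 0 0 0 35;0 0 0 0 0 0 35'
python3 - <<'E'
from plan import *
st(); to(np.array([.4534,.2861,.06]),np.radians(86))
E
```

```text
t: 28.45
eef_pos: [0.4907, 0.1047, 0.1161]
tool_rot: [0.515, -0.485, 0.514, 0.485]
contact_force: [0.6, 0.5, 0.0]
gripper_width: 0.411
t: 28.95
eef_pos: [0.4578, 0.2874, 0.116]
tool_rot: [0.517, -0.482, 0.517, 0.483]
contact_force: [-0.2, 0.3, -0.0]
gripper_width: 0.41
t: 29.15
eef_pos: [0.4578, 0.2866, 0.116]
tool_rot: [0.517, -0.482, 0.517, 0.483]
contact_force: [0.6, -0.4, -0.3]
gripper_width: 0.41
t 29.15 p [0.4578 0.2866 0.116 ] jaw yaw 86.12 xaxis [-6.e-04  1.e-03 -1.e+00] F [ 0.6 -0.4 -0.3] w 35.0 q [ 0.08  0.55 -0.98  1.91  0.55  0.98  0.35]
world d [ -4.4  -0.5 -56. ] tool shift (cur axes) mm [56.   4.3 -0.8] after-turn axes [56.   4.3 -0.8] turn [ 0.02  0.01 -0.01]
other-way turn [-2.998e+01  1.000e-02  1.000e-02]
```

```bash
python3 -m jog '20 4 0 0 0 0 35;25 0 0 0 0 0 35;15 0 0 0 0 0 35;0 0 0 0 0 0 35;0 0 0 0 0 0 35'
python3 - <<'E'
from plan import *
st(); to(np.array([.4534,.2861,.0205]),np.radians(86)); snap("side","side17")
im=cv2.imread("pics/side17.png")[210:330,220:340]; cv2.imwrite("pics/side17z.png",cv2.resize(im,None,fx=5,fy=5,interpolation=cv2.INTER_CUBIC))
E
```

```text
t: 29.65
eef_pos: [0.4553, 0.2846, 0.0562]
tool_rot: [0.518, -0.481, 0.518, 0.482]
contact_force: [-0.5, 0.5, -0.0]
gripper_width: 0.409
t 29.65 p [0.4553 0.2846 0.0562] jaw yaw 85.84 xaxis [-3.e-04  1.e-04 -1.e+00] F [-0.5  0.5 -0. ] w 34.9 q [ 0.02  0.62 -0.91  1.96  0.64  0.88  0.27]
world d [ -1.9   1.5 -35.7] tool shift (cur axes) mm [35.7  2.   1.3] after-turn axes [35.7  2.   1.3] turn [-0.03  0.   -0.  ]
other-way turn [29.97 -0.   -0.  ]
```

View pics/side17z.png

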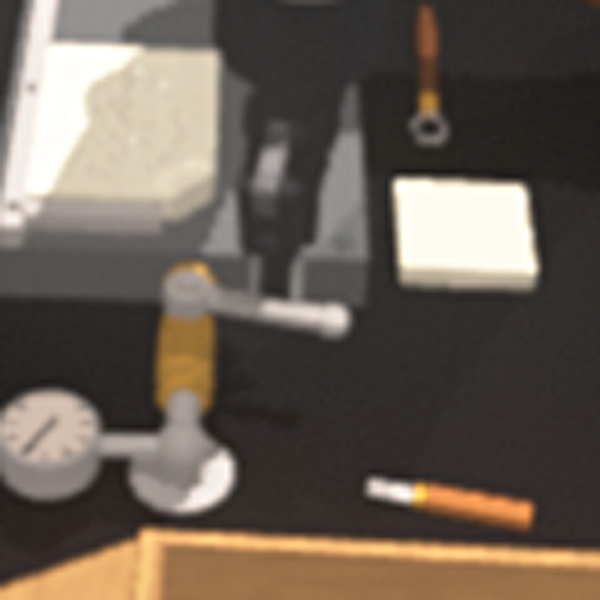

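The near finger at (275, 295) is above and just on the camera side of the lever. I'll go down and close.

```bash
python3 -m jog '15 2 1.3 0 0 0 35;12 0 0 0 0 0 35;8 0 0 0 0 0 35;0 0 0 0 0 0 35;0 0 0 0 0 0 35'
python3 -m jog '0 0 0 0 0 0 5;0 0 0 0 0 0 5;0 0 0 0 0 0 5;0 0 0 0 0 0 5;0 0 0 0 0 0 5' 20
python3 - <<'E'
from plan import *
st(); to(np.array([.4534,.2861,.0205]),np.radians(86))
E
```

```text
t: 30.2
eef_pos: [0.453, 0.2864, 0.0207]
tool_rot: [0.517, -0.482, 0.518, 0.482]
contact_force: [0.0, 0.0, 0.7]
gripper_width: 0.41
t: 30.7
eef_pos: [0.4533, 0.2864, 0.0213]
tool_rot: [0.518, -0.482, 0.518, 0.482]
contact_force: [-0.3, -0.9, 4.5]
gripper_width: 0.123
t 30.7 p [0.4533 0.2864 0.0213] jaw yaw 85.87 xaxis [ 5.e-04  2.e-04 -1.e+00] F [-0.3 -0.9  4.5] w 10.5 q [-0.02  0.66 -0.86  1.98  0.7   0.82  0.22]
world d [ 0.1 -0.3 -0.8] tool shift (cur axes) mm [ 0.8 -0.1 -0.3] after-turn axes [ 0.8 -0.1 -0.3] turn [-0.02  0.    0.  ]
other-way turn [ 2.998e+01  1.000e-02 -0.000e+00]
```

Gripped, at 10.5 mm on the 11 mm arm. Now I'll turn it clockwise from above along the arc (radius 50 mm), towards -1.57.

```bash
python3 -m jog '0 -0.15 3.92 0.75 0 0 5;0 -0.15 3.92 0.75 0 0 5;0 -0.15 3.92 0.75 0 0 5;0 -0.15 3.92 0.75 0 0 5;0 -0.15 3.92 0.75 0 0 5'
python3 - <<'E'
from plan import *
st(); p=pose()[0]; a=W(-30,222,0); d=(p-a)[:2]; print("r",np.hypot(*d)*1000,"ang",np.degrees(np.arctan2(d[1],d[0])))
E
```

```text
t: 31.2
eef_pos: [0.4584, 0.3045, 0.0212]
tool_rot: [0.602, -0.371, 0.603, 0.37]
contact_force: [-0.7, -3.3, 6.6]
gripper_width: 0.125
t 31.2 p [0.4584 0.3045 0.0212] jaw yaw 63.19 xaxis [ 3.0e-04 -1.6e-03 -1.0e+00] F [-0.7 -3.3  6.6] w 10.7 q [-0.11  0.65 -0.77  1.95  0.63  0.8  -0.14]
r 49.88900573234502 ang 153.50241196208813
```

```bash
python3 -m jog '0 -0.15 3.92 0.75 0 0 5;0 -0.15 3.92 0.75 0 0 5;0 -0.15 3.92 0.75 0 0 5;0 -0.15 3.92 0.75 0 0 5;0 -0.15 3.92 0.75 0 0 5'
python3 -m jog '0 -0.15 3.92 0.75 0 0 5;0 -0.15 3.92 0.75 0 0 5;0 -0.15 3.92 0.75 0 0 5;0 -0.15 3.92 0.75 0 0 5;0 -0.15 3.92 0.75 0 0 5'
python3 - <<'E'
from plan import *
st(); p=pose()[0]; a=W(-30,222,0); d=(p-a)[:2]; print("r",np.hypot(*d)*1000,"ang",np.degrees(np.arctan2(d[1],d[0])))
E
```

```text
t: 31.7
eef_pos: [0.4702, 0.3193, 0.0212]
tool_rot: [0.663, -0.247, 0.663, 0.245]
contact_force: [-1.4, -4.5, 7.6]
gripper_width: 0.119
t: 32.2
eef_pos: [0.4867, 0.3286, 0.0211]
tool_rot: [0.698, -0.113, 0.699, 0.111]
contact_force: [-3.4, -6.0, 9.6]
gripper_width: 0.122
t 32.2 p [0.4867 0.3286 0.0211] jaw yaw 18.17 xaxis [-0.0011 -0.0032 -1.    ] F [-3.4 -6.   9.6] w 10.4 q [-0.26  0.63 -0.58  1.87  0.48  0.78 -0.79]
r 49.1306462895548 ang 109.4330895604665
```

```bash
python3 -m jog '0 -0.15 3.92 0.75 0 0 5;0 -0.15 3.92 0.75 0 0 5;0 0 0.9 0.17 0 0 5;0 0 0 0 0 0 5;0 0 0 0 0 0 5'
python3 - <<'E'
from plan import *
st(); p=pose()[0]; a=W(-30,222,0); d=(p-a)[:2]; print("r",np.hypot(*d)*1000,"ang",np.degrees(np.arctan2(d[1],d[0])))
snap("side","side18")
im=cv2.imread("pics/side18.png")[210:330,220:340]; cv2.imwrite("pics/side18z.png",cv2.resize(im,None,fx=5,fy=5,interpolation=cv2.INTER_CUBIC))
E
```

```text
t: 32.7
eef_pos: [0.4951, 0.3304, 0.0212]
tool_rot: [0.705, -0.052, 0.706, 0.05]
contact_force: [-3.7, -5.5, 9.3]
gripper_width: 0.121
t 32.7 p [0.4951 0.3304 0.0212] jaw yaw 8.3 xaxis [-0.0012 -0.0034 -1.    ] F [-3.7 -5.5  9.3] w 10.4 q [-0.29  0.63 -0.54  1.85  0.45  0.78 -0.93]
r 48.82845207080503 ang 99.40307859169022
```

View pics/side18z.png

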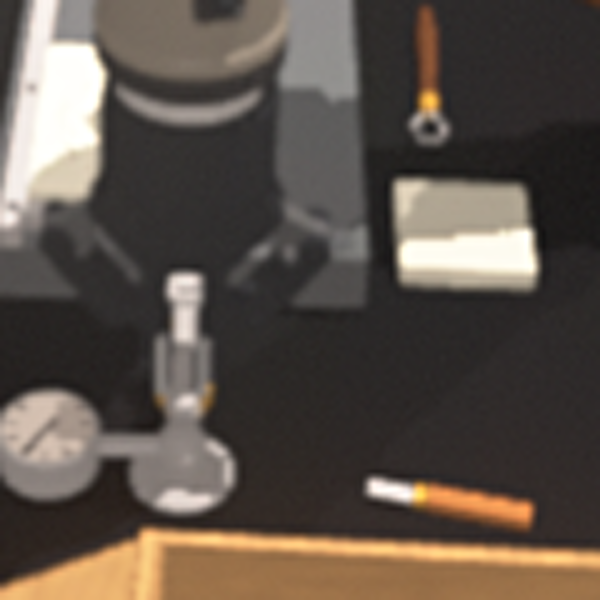

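The lever lies over the pipe between the fingers at (185, 370), in line. Releasing and lifting straight up.

```bash
python3 -m jog '0 0 0.7 0 0 0 5;0 0 0 0 0 0 30;0 0 0 0 0 0 35;0 0 0 0 0 0 35;0 0 0 0 0 0 35'
python3 -m jog '-15 0 0 0 0 0 35;-30 0 0 0 0 0 35;-40 0 0 0 0 0 35;-40 0 0 0 0 0 35;-20 -20 0 0 0 0 35'
python3 - <<'E'
from plan import *
st()
E
```

```text
t: 33.25
eef_pos: [0.4964, 0.3324, 0.0208]
tool_rot: [0.705, -0.052, 0.705, 0.052]
contact_force: [-0.2, -0.8, 0.3]
gripper_width: 0.411
t: 33.75
eef_pos: [0.4994, 0.317, 0.1712]
tool_rot: [0.707, -0.051, 0.703, 0.055]
contact_force: [-0.2, 0.6, -0.4]
gripper_width: 0.41
t 33.75 p [0.4994 0.317  0.1712] jaw yaw 8.62 xaxis [ 0.0046  0.0059 -1.    ] F [-0.2  0.6 -0.4] w 35.0 q [-0.18  0.44 -0.63  1.77  0.3   1.03 -0.78]
```

```bash
python3 -m jog '-10 -40 0 0 0 0 35;0 -40 0 0 0 0 35;0 -40 0 0 0 0 35;0 -40 -10 0 0 0 35;0 -40 -10 0 0 0 35'
python3 -m jog '0 -40 -10 0 0 0 35;0 -40 -10 0 0 0 35;0 -40 -10 0 0 0 35;0 -40 -10 0 0 0 35;0 -40 0 0 0 0 35'
python3 -m jog '0 -40 0 0 0 0 35;0 -40 0 0 0 0 35;0 0 0 0 0 0 35'
python3 - <<'E'
from fit import *
from plan import *
st(); ax=W(-30,222,.06)
snap("top","top19"); snap("side","side19")
for n in ("top","side"):
    im=cv2.imread(f"pics/{n}19.png"); cv2.imwrite(f"pics/{n}19b.png",cv2.resize(im,(768,576),interpolation=cv2.INTER_CUBIC))
    P=cloud(n,np.load(f"pics/{n}19.npy")).reshape(-1,3); d=P[:,:2]-ax[:2]; r=np.hypot(*d.T)
    m=(P[:,2]>.055)&(P[:,2]<.072)&(r>.02)&(r<.085)&(d[:,1]>.015)&(abs(d[:,0])<.03)
    q=P[m]; d=q[:,:2]-ax[:2]; c=d.mean(0); u,s,v=np.linalg.svd(d-c); a=v[0]*np.sign(v[0]@c); print(n,len(q),"centroid ang",(np.degrees(np.arctan2(c[1],c[0]))-90-np.degrees(F[2])).round(1),"line",(np.degrees(np.arctan2(a[1],a[0]))-90-np.degrees(F[2])).round(1))
E
python3 pl.py top19 side19
```

```text
t: 34.25
eef_pos: [0.5086, 0.1104, 0.177]
tool_rot: [0.706, -0.052, 0.705, 0.052]
contact_force: [1.3, -0.6, 1.4]
gripper_width: 0.409
t: 34.75
eef_pos: [0.4971, -0.0936, 0.1771]
tool_rot: [0.705, -0.052, 0.705, 0.051]
contact_force: [1.1, 1.1, 0.9]
gripper_width: 0.407
t: 35.05
eef_pos: [0.5097, -0.1777, 0.1767]
tool_rot: [0.706, -0.049, 0.705, 0.048]
contact_force: [0.0, -0.4, -0.0]
gripper_width: 0.411
t 35.05 p [ 0.5097 -0.1777  0.1767] jaw yaw 7.87 xaxis [ 0.0011 -0.0026 -1.    ] F [ 0.  -0.4 -0. ] w 35.1 q [ 0.6   0.32 -0.47  1.88  0.18  0.98  0.2 ]
top 107 centroid ang 0.5 line -0.6
side 105 centroid ang 0.8 line -0.4
top19 1338 slope x,y [0.0031 0.0008] z 50.1 deck 35.8
side19 746 slope x,y [ 0.0019 -0.0007] z 52.2 deck 37.9
```

View pics/top19b.png

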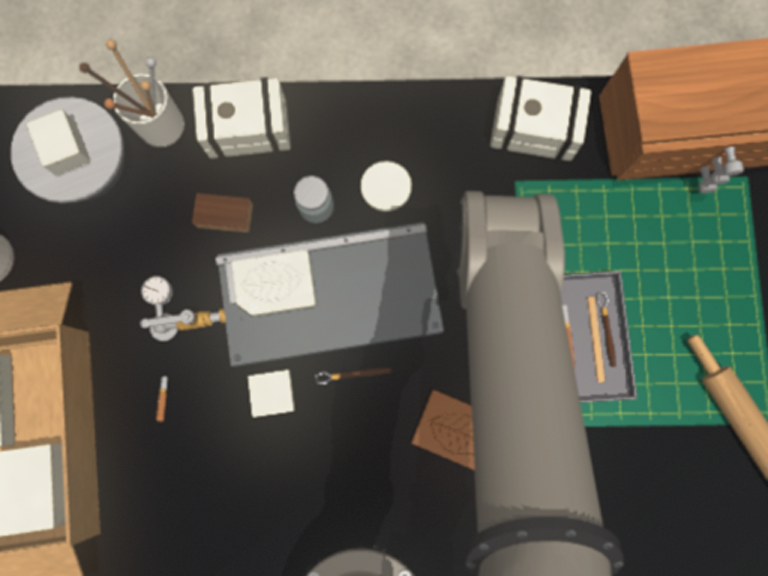

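View pics/side19b.png

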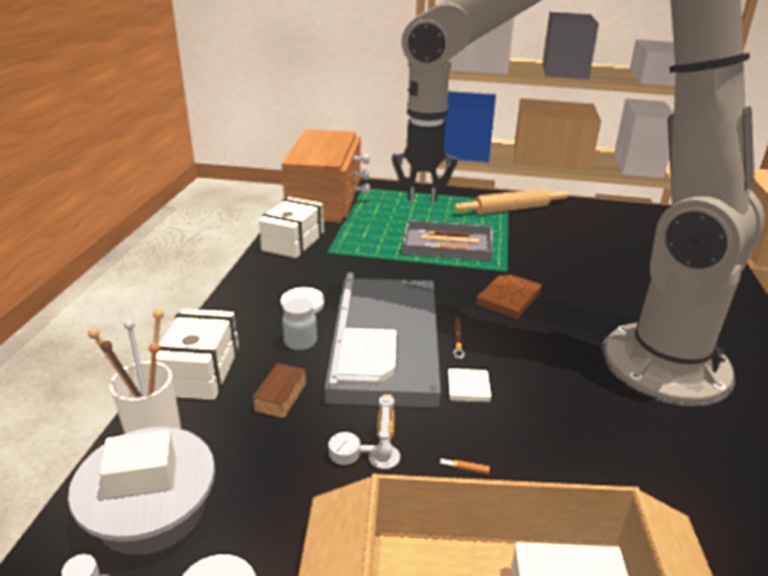

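The plaque is seated at (272, 283), the lever lies along the pipe at (165, 322), the knife is in the tray, and the bystanders are unmoved. The gripper is clear of everything, so I'm handing in.

Run:
```python
from station import bot
print(bot.hand_in())
```

```text
the job is handed in; nothing more can be done
None
```

The job is done in the order asked and handed in at about 35 s of the 72 s; the hand-in gave no verdict.

- **Knife:** it lies flat in the free half of the grey tray.
- **Plaque:** I squared it against the fence with both fingertips, then slid it along the fence into the pocket until it pressed on the stop bar at about 6 N. It is flat (slope under 0.004), with its top 14.3 mm above the deck by both cameras; the figure given for seated was 14 mm.
- **Stopcock:** I turned the lever last, to the −1.57 position over the pipe. Both cameras put it within 1° of in line.
- **Bystanders:** the tiles, jar, sanding block and loop tool look unmoved in the last pictures. The highest contact force I read was about 12 N.

**Disagreements:**
- The real fingertips sat about 30 mm short of the reported TCP. My first close on the knife missed because of this, and I corrected for it afterwards.
- Heights from the side camera read about 2 mm higher than from the top camera, which is within the stated calibration.

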